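Change the battery packs of the workshop radio and the work lamp

TASK

The batteries in the radio and the work lamp are flat, and charged ones stand in the two chargers: swap them, so that the full yellow pack ends in the radio and the flat yellow one in the yellow charger, and the full blue pack in the lamp and the flat blue one in the blue charger, each upright and right down in its bay. The rubber mat is free for setting a pack down meanwhile; do not let any pack tip over, and leave the little carton of screws in their midst standing where it is.

Things in the scene. Friction and masses are not known exactly. Their poses are not given: they have to be found in the camera images.
- full_yellow: large yellow-and-black battery pack, an upright block 54 x 80 x 74 mm (x, y, z), 0.31 to 0.55 kg, gauge on its top shows four green bars: fully charged. Starts in the bay of the yellow charger. Origin: centre of its underside; z up. Grasp it across x, by its flat long sides, near the top. Same either way round; stands by itself.
- flat_yellow: large yellow-and-black battery pack, an upright block 54 x 80 x 74 mm (x, y, z), 0.31 to 0.55 kg, gauge on its top shows one red bar and three dark ones: flat. Starts in the bay of the radio. Origin: centre of its underside; z up. Grasp it across x, by its flat long sides, near the top. Same either way round; stands by itself.
- full_blue: small blue-and-black battery pack, an upright block 40 x 62 x 70 mm (x, y, z), 0.16 to 0.29 kg, gauge on its top shows four green bars: fully charged. Starts in the bay of the blue charger. Origin: centre of its underside; z up. Grasp it across x, by its flat long sides, near the top. Same either way round; stands by itself.
- flat_blue: small blue-and-black battery pack, an upright block 40 x 62 x 70 mm (x, y, z), 0.16 to 0.29 kg, gauge on its top shows one red bar and three dark ones: flat. Starts in the bay of the lamp. Origin: centre of its underside; z up. Grasp it across x, by its flat long sides, near the top. Same either way round; stands by itself.
- radio: Workshop radio, grey box 104 x 140 mm, yellow corner posts, two loudspeakers, roll bars at y +-65 mm up to 95 mm. Fixed. Origin: on the bench under the bay's centre; x points to its back. Bay in its top: 62 x 88 mm for the large yellow pack, long side along y (4 mm play each side, mouth flares 5 mm more over 10 mm), floor at z 56 mm, rim at 78 mm. A pack goes in either way round.
- charger_yellow: Low black and grey battery charger with a yellow band, 104 x 126 mm. Fixed. Origin: on the bench under the bay's centre; x points to its back. Bay in its top: 62 x 88 mm for the large yellow pack, long side along y (4 mm play each side, mouth flares 5 mm more over 10 mm), floor at z 22 mm, rim at 44 mm. A pack goes in either way round.
- lamp: Blue LED work lamp, about 120 x 140 mm, with a wide white LED panel sloping on its front and fins behind. Fixed. Origin: on the bench under the bay's centre; x points to its back. Bay in its top: 48 x 70 mm for the small blue pack, long side along y (4 mm play each side, mouth flares 5 mm more over 10 mm), floor at z 40 mm, rim at 62 mm. A pack goes in either way round.
- charger_blue: Low black and grey battery charger with a blue band, 90 x 108 mm. Fixed. Origin: on the bench under the bay's centre; x points to its back. Bay in its top: 48 x 70 mm for the small blue pack, long side along y (4 mm play each side, mouth flares 5 mm more over 10 mm), floor at z 22 mm, rim at 44 mm. A pack goes in either way round.
- mat: Empty dark ribbed rubber mat, 110 x 140 mm (x, y), 4 mm thick, fixed flat on the bench: a free place to set a pack down on. Origin: centre of its underside.
- screw_box: Bystander: small open carton of screws, 64 x 66 mm, 33 mm high, loose in the middle of the work (not the one on the back bench). Origin: centre of its underside.

How it is judged:
At the end, for the whole second after the job is handed in: The full yellow pack stands in the radio's bay, the flat yellow one in the yellow charger's, the full blue one in the lamp's and the flat blue one in the blue charger's: each within 8 mm of the bay's centre, within 4 mm of the bay's floor, upright within 0.08 rad, released and at rest (horizontal distance between full_yellow and radio below 0.008 m and z of full_yellow in the frame of radio between 0.052 and 0.06 m and angle between each of full_yellow, flat_yellow, full_blue, flat_blue's own z axis and vertical below 0.08 rad and linear speed of each of full_yellow, flat_yellow, full_blue, flat_blue below 0.02 m/s and angular speed of each of full_yellow, flat_yellow, full_blue, flat_blue below 0.2 rad/s and horizontal distance between flat_yellow and charger_yellow below 0.008 m and z of flat_yellow in the frame of charger_yellow between 0.018 and 0.026 m and horizontal distance between full_blue and lamp below 0.008 m and z of full_blue in the frame of lamp between 0.036 and 0.044 m and horizontal distance between flat_blue and charger_blue below 0.008 m and z of flat_blue in the frame of charger_blue between 0.018 and 0.026 m); the robot touches nothing.
It fails at once if the flat yellow pack is tipped over (angle between flat_yellow's own z axis and vertical above 0.8 rad).
It fails at once if the full yellow pack is tipped over (angle between full_yellow's own z axis and vertical above 0.8 rad).
It fails at once if the flat blue pack is tipped over (angle between flat_blue's own z axis and vertical above 0.8 rad).
It fails at once if the full blue pack is tipped over (angle between full_blue's own z axis and vertical above 0.8 rad).
It fails at once if the carton of screws is pushed away or tipped over (distance of screw_box from where it was at the start of the episode above 0.03 m or angle between screw_box's own z axis and vertical above 0.5 rad).
It also fails if it takes over 144 s, if anything falls off the work surface, if the arm or the gripper's body presses on something with over 40 N, if the wrist force passes 120 N, or if a joint passes its speed limit or range.

ROBOT

A 7-joint arm with a two-finger parallel gripper is mounted at the origin on a cart in front of the work surface, level with it; the furniture and walls round the work are solid. World frame = base frame: x ahead of the robot, y to its left, z up, the work surface at z = 0. Lengths are in m, angles in rad, forces in N, time in s.
With the tool pointing down it reaches from about 0.4 to 0.85 m from the base axis. Payload 4.5 kg.
Tool frame: the origin (TCP) lies midway between the tips of the shut fingers; the grasp point (between the pads) lies r.grip_point_offset behind it (r.grip_point_offset is the distance from the TCP to the grasp point, in m); z points along the fingers, y is the line along which they close (so a half turn about z gives the same grasp; the last joint's range is limited). The gripper opens to 88 mm and grips with 3 to 60 N. Pads are 18 mm wide; open, the fingers measure 123 mm over their backs; the gripper's body (75 mm by 187 mm) begins 45 mm behind the grasp point.
Start: joints at [-1.098, 0.689, -0.195, 1.565, 0.157, 0.902, -0.215], TCP at [0.266, 0.566, 0.239] pointing down, gripper open.
Joint ranges: [-3.01, 3.01], [-0.46, 2.08], [-1.47, 1.51], [0.13, 2.56], [-1, 4.14], [0.04, 2.09], [-2.66, 2.66]. Speed limits (rad/s): [2.57, 2.57, 3.14, 3.14, 3.14, 3.14, 3.14].

INTERFACE

Orientations are given as a unit quaternion [x, y, z, w].
In Python, from plant import r gives the robot as it stands.
- The arm moves only by the shell command python3 -m jog 'ROWS' [FORCE]. ROWS is JSON, a list of rows, each an object of numbers: "wx", "wy", "wz": the turn, a rotation vector about the world's x, y, z as a fraction of full scale; "dx", "dy", "dz": the shift along the world's x, y, z as a fraction of full scale; "hand": the closure, from 0 (fully open) to 1 (shut). In form: [{"wx": .., "wy": .., "wz": .., "dx": .., "dy": .., "dz": .., "hand": ..}, ...]. A call has 1 to 5 rows; each row shifts and turns the commanded pose from where the row before left it; what a row does not reach is not made up. Full scale, the value 1, is 0.25 m for a shift and 2 rad for a turn. A row lasts 1/12 s, in which the tool goes at most 41.7 mm and 7.16 degrees, less where a joint would pass 70% of its speed; a pose out of reach is approached as far as the arm can. A call with a number of a shift or a turn outside -1 to 1 is refused whole. A call with a gripper value outside its range is refused whole. The fingers move at their own pace and stop on an object; FORCE is the grip in N (left out, the last holds). Time passes only in rows, so rows that do not move let the fingers close. It gives the time, the measured TCP pose, the force, the opening and the grip force at its end, in the units of the state.
- r.get_state(): the state, without advancing time (a new reading comes with each control period).
- r.snapshot(name): name is "scene" or "top"; returns the picture (420x560x3 uint8, red, green, blue); there is no depth.
- r.camera_info(name): a dict with "mtx" (3x3 intrinsics, pixels), "R" (3x3) and "t" (3): a world point X has camera coordinates R X + t. Camera axes: x right, y down, z forward; pixel columns grow to the right and rows downward; lengths in m; the calibration is good to about 2 mm. A picture is of the moment at which its call begins. camera_info takes no time and is no camera call.
- r.finish_job(): hands the job in; it is judged then, once.
Trained networks look in the newest picture that a camera, given by its name, has taken for a name from the list of things; names that differ only in an ending like _2 or _b are one class to them, and where a whole thing is asked for, a point or a joint stands for the part that bears it (a point fixed in the world has none). Each returns a list of dicts, best first, with "p" (0 to 1); they miss things now and then, are a little off and sometimes report something else, mostly with a low value. They report only what shows in the picture. A call takes as long as a camera call.
- r.search_frame(camera, query): "bbox" ([left, top, right, bottom] in pixels, round what is visible of it).
- r.masks_of(camera, query): "region" (420x560 bool, what is visible of it) and "bbox" ([left, top, right, bottom] in pixels, round what is visible of it).
The state is a dict: "clock": time; "q": joint angles; "qd": joint speeds; "joint_torque": joint torques, N m; "tool_pos": TCP position; "eef_rot": TCP orientation; "contact_force": force on the tool from outside, world axes, zero at the start; "moment": the same for the moment, N m; "opening": opening from 0.0 (shut) to 1.0 (fully open); "finger_force": force on a finger pad.
Only numpy, scipy, OpenCV 4.12 (cv2) and the standard library are available. Lean on these libraries where they do the work, as an engineer would, in place of code of your own. Each camera call takes 0.05 s, during which the arm holds its last target. There are 200 camera calls.

## Working session

There is one attempt and no reset: what is moved stays moved. The work goes in short steps, Python scripts to look and compute and a shell command to move; the robot and the scene stay as the last step left them, time stands still between calls to the robot, and variables do not carry over. Pictures are saved under pics/ and viewed, at most 14 in all, crops included, and the job is handed in when it is done.

```bash
ls; mkdir -p pics; python3 - <<'E'
from plant import r
import cv2,numpy as np
print(r.get_state(), r.grip_point_offset)
for n in("scene","top"):
    cv2.imwrite(f"pics/{n}0.png",cv2.cvtColor(r.snapshot(n),cv2.COLOR_RGB2BGR))
    c=r.camera_info(n);print(n,c)
for q in "full_yellow flat_yellow full_blue flat_blue radio charger_yellow lamp charger_blue mat screw_box".split():
    print(q,[(np.round(d["bbox"],1).tolist(),round(d["p"],2)) for d in r.search_frame("top",q)[:3]])
E
```

```text
pics
{'clock': 0.0, 'q': array([-1.09823744,  0.68999751, -0.19449105,  1.56630101,  0.15731595,
        0.90251854, -0.21512524]), 'qd': array([ 0.00162824, -0.00147507, -0.00153894,  0.0011803 , -0.00102479,
        0.00031963,  0.00055098]), 'joint_torque': array([-1.56169306e-03, -5.27555144e+01, -1.26768060e+00, -1.53434533e+01,
       -5.27176692e-02,  6.36090888e-03,  1.77068428e-04]), 'tool_pos': array([0.26530794, 0.56521188, 0.23791249]), 'eef_rot': array([ 2.17601404e-01,  9.76037289e-01, -9.08357035e-04, -1.20796543e-04]), 'contact_force': array([-0.28894191,  0.59069334,  0.11538525]), 'moment': array([-0.00554487,  0.00771742, -0.02431986]), 'finger_force': 0.0, 'opening': 0.9980503710352716} 0.0187
scene {'mtx': array([[458.09997042,   0.        , 278.26185632],
       [  0.        , 458.09997042, 202.29622594],
       [  0.        ,   0.        ,   1.        ]]), 'R': array([[ 0.70642245, -0.70768623, -0.01214622],
       [-0.45754788, -0.44350332, -0.7706846 ],
       [ 0.54001598,  0.54998638, -0.63710103]]), 't': array([-0.34736584,  0.33506343,  0.66510631])}
top 
[... 262 characters left out ...]
,
       [ 0.1476113 ,  0.00940284, -0.98900075]]), 't': array([0.0582902 , 0.5219895 , 1.13609008])}
full_yellow [([343.6, 247.8, 378.9, 272.3], 0.78), ([273.4, 227.3, 306.9, 256.4], 0.19)]
flat_yellow [([274.4, 146.8, 313.0, 182.6], 0.97), ([201.4, 228.0, 260.3, 282.4], 0.7)]
full_blue [([180.3, 167.0, 207.5, 191.1], 0.75)]
flat_blue [([215.3, 241.3, 240.8, 261.4], 0.94)]
radio [([260.2, 145.8, 324.8, 194.9], 0.84)]
charger_yellow [([330.1, 237.0, 386.5, 281.7], 0.78)]
lamp [([204.9, 227.1, 262.0, 281.0], 0.65)]
charger_blue [([168.9, 162.1, 220.0, 205.1], 0.89)]
mat [([364.6, 158.3, 426.0, 212.0], 0.6)]
screw_box [([275.6, 226.7, 305.9, 253.0], 0.73), ([175.7, 167.0, 211.2, 190.9], 0.59)]
```

```bash
python3 - <<'E'
import cv2
a=cv2.imread("pics/top0.png")[130:300,150:440]
cv2.imwrite("pics/topc.png",cv2.resize(a,(800,469),interpolation=cv2.INTER_CUBIC))
E
```

```text
(no output)
```

View pics/scene0.png

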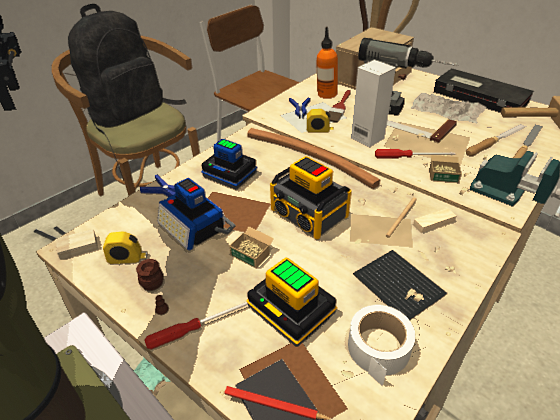

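View pics/topc.png

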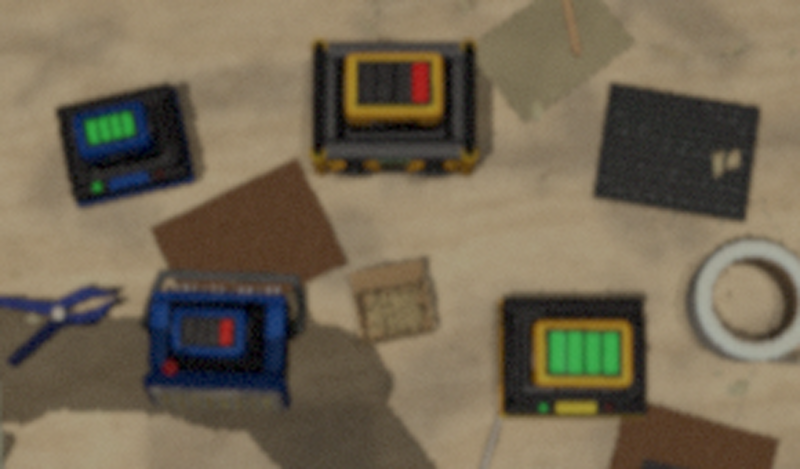

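```bash
cat > h.py <<'E'
import numpy as np,cv2,itertools
from scipy.optimize import minimize
from plant import r
CAM={n:r.camera_info(n) for n in("top","scene")}
def proj(n,P):
    c=CAM[n];X=np.atleast_2d(P)@c["R"].T+c["t"];u=X@c["mtx"].T;return u[:,:2]/u[:,2:]
def unproj(n,uv,z):
    c=CAM[n];d=c["R"].T@np.linalg.inv(c["mtx"])@[uv[0],uv[1],1];o=-c["R"].T@c["t"];return o+d*(z-o[2])/d[2]
def box(p,sx,sy,z0,z1):
    x,y,a=p;c,s=np.cos(a),np.sin(a)
    return np.array([[x+c*u-s*v,y+s*u+c*v,z] for z in(z0,z1) for u,v in((-sx/2,-sy/2),(sx/2,-sy/2),(sx/2,sy/2),(-sx/2,sy/2))])
S=4
def ras(n,p,*b):
    h=cv2.convexHull(proj(n,box(p,*b)).astype(np.float32))[:,0]
    m=np.zeros((420*S,560*S),np.uint8);cv2.fillConvexPoly(m,np.round((h+.5)*S*16-8).astype(np.int32),255,shift=4)
    return cv2.resize(m,(560,420),interpolation=cv2.INTER_AREA)/255.
def iou(n,p,m,*b):
    a=ras(n,p,*b);return np.minimum(a,m).sum()/np.maximum(a,m).sum()
def fit(ms,p0,*b):
    f=lambda p:-sum(iou(n,p,m,*b) for n,m in ms.items())
    best=None
    for a in(-.15,.1):
        q=np.array(p0)+[0,0,a]
        s=minimize(f,q,method="Nelder-Mead",options=dict(initial_simplex=[q,q+[.01,0,0],q+[0,.01,0],q+[0,0,.15]],xatol=2e-4,fatol=1e-4))
        if best is None or s.fun<best.fun:best=s
    return best.x,[round(float(iou(n,best.x,m,*b)),3) for n,m in ms.items()]
E
cat > m.py <<'E'
from h import *
B={"full_yellow":(.054,.08,.044,.096),"flat_yellow":(.054,.08,.078,.130),"full_blue":(.04,.062,.044,.092),"flat_blue":(.04,.062,.062,.110),"screw_box":(.064,.066,0,.033),"mat":(.11,.14,0,.004)}
im={n:r.snapshot(n) for n in CAM}
np.savez("im0.npz",**im)
sel={"full_yellow":(361,260),"flat_yellow":(293,161),"full_blue":(192,178),"flat_blue":(227,251),"screw_box":(292,240),"mat":(395,185)}
for q,b in B.items():
    p0=unproj("top",sel[q],b[3]);P0=[*p0[:2],0]
    ms={}
    for n in CAM:
        c=proj(n,[[*p0[:2],(b[2]+b[3])/2]])[0]
        for d in r.masks_of(n,q):
            l,t,rr,bb=d["bbox"]
            if np.hypot((l+rr)/2-c[0],(t+bb)/2-c[1])<15: ms[n]=d["region"].astype(float);break
    out=[(k,)+fit({k:ms[k]},P0,*b) for k in ms]+[("both",)+fit(ms,P0,*b)]
    for k,x,i in out: print(q,k,np.round(x,4),i)
    x=out[-1][1]
    for n in CAM: cv2.polylines(im[n],[np.round(proj(n,box(x,*b))[4:]*8).astype(int)],True,(255,0,255),1,cv2.LINE_AA,3)
a=cv2.cvtColor(im["top"],4)[130:300,150:440];cv2.imwrite("pics/f1.png",cv2.resize(a,(800,469)))
a=cv2.cvtColor(im["scene"],4)[120:360,120:460];cv2.imwrite("pics/f2.png",cv2.resize(a,(800,565)))
E
python3 m.py
```

```text
full_yellow top [ 4.11e-01 -1.08e-01  2.00e-04] [0.937]
full_yellow scene [ 0.4078 -0.1165 -0.0967] [0.908]
full_yellow both [ 0.4111 -0.1101 -0.0212] [0.932, 0.829]
flat_yellow top [ 0.6285  0.0457 -0.0109] [0.951]
flat_yellow scene [ 0.6258  0.0363 -0.0871] [0.919]
flat_yellow both [ 0.6284  0.0445 -0.0501] [0.937, 0.847]
full_blue top [0.602  0.2845 0.1902] [0.937]
full_blue both [0.602  0.2845 0.1902] [0.937]
flat_blue top [ 0.4294  0.1976 -0.0303] [0.937]
flat_blue scene [ 0.4256  0.1876 -0.1925] [0.923]
flat_blue both [ 0.4288  0.1965 -0.0789] [0.922, 0.799]
screw_box top [0.4616 0.0485 0.1745] [0.956]
screw_box scene [0.4625 0.0468 0.2212] [0.91]
screw_box both [0.4622 0.0477 0.1822] [0.944, 0.897]
mat top [ 0.6004 -0.2117 -0.1836] [0.957]
mat scene [ 0.6011 -0.2145 -0.168 ] [0.905]
mat both [ 0.6007 -0.2127 -0.1811] [0.952, 0.898]
```

View pics/f1.png

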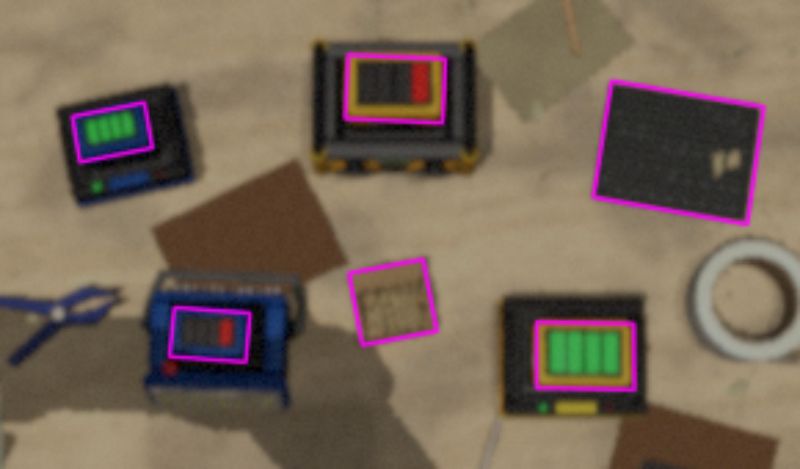

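View pics/f2.png

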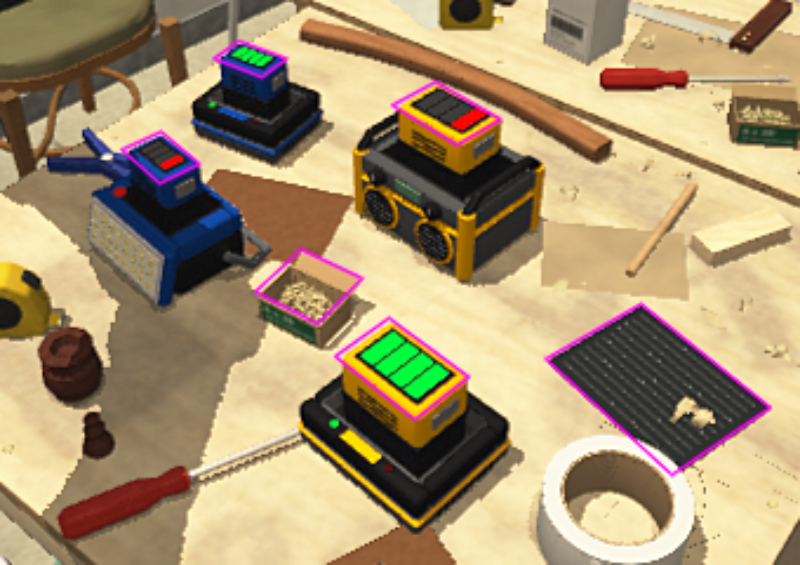

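```bash
cat > g.py <<'E'
from h import *
from scipy.optimize import least_squares
im=np.load("im0.npz")
P={"full_yellow":(.411,-.108,.0,.054,.08,.096),"flat_yellow":(.6285,.0457,-.01,.054,.08,.130),"full_blue":(.602,.2845,.19,.04,.062,.092),"flat_blue":(.4294,.1976,-.03,.04,.062,.110)}
for q,(x,y,a,sx,sy,z) in P.items():
    C={}
    for n in CAM:
        I=im[n];hsv=cv2.cvtColor(I,cv2.COLOR_RGB2HSV).astype(int);H,Sa,V=[hsv[...,i] for i in range(3)]
        ins=ras(n,(x,y,a),sx+.004,sy+.004,z-.001,z)>.5
        green=(H>40)&(H<80)&(Sa>100)&(V>100);red=((H<8)|(H>172))&(Sa>120)&(V>100)
        if "full" in q: m=green&ins
        else:
            m=red&ins
        m=m.astype(np.uint8);ys,xs=np.nonzero(m)
        C[n]=np.array([xs.mean(),ys.mean()])
        rect=cv2.minAreaRect(np.c_[xs,ys].astype(np.float32))
        # ground corners on top plane
        w=np.array([unproj(n,p,z)[:2] for p in np.c_[xs,ys]]);ev=np.linalg.eigh(np.cov((w-w.mean(0)).T))
        print(q,n,len(xs),"ctr@z",np.round(w.mean(0),4),"ext",np.round(np.sqrt(ev[0]*12),4),"major dir",np.round(ev[1][:,1],3))
    s=least_squares(lambda X:np.r_[proj("top",X)[0]-C["top"],proj("scene",X)[0]-C["scene"]],[x,y,z])
    print("   tri",np.round(s.x,4),"res px",np.round(s.fun,2))
E
python3 g.py
```

```text
full_yellow top 411 ctr@z [ 0.4133 -0.1098] ext [0.0358 0.0584] major dir [-0.009  1.   ]
full_yellow scene 502 ctr@z [ 0.4139 -0.1106] ext [0.0346 0.0578] major dir [0.016 1.   ]
   tri [ 0.4139 -0.1103  0.0955] res px [ 0.18 -0.24 -0.22  0.04]
flat_yellow top 93 ctr@z [0.6333 0.0238] ext [0.0152 0.0315] major dir [-1.    -0.004]
flat_yellow scene 71 ctr@z [0.6342 0.0233] ext [0.0148 0.0349] major dir [-1.     0.008]
   tri [0.6336 0.0235 0.1301] res px [ 0.15 -0.17 -0.2   0.04]
full_blue top 143 ctr@z [0.606  0.2869] ext [0.02   0.0398] major dir [-0.176  0.984]
full_blue scene 80 ctr@z [0.6066 0.286 ] ext [0.0211 0.0407] major dir [-0.218  0.976]
   tri [0.6065 0.2868 0.0916] res px [ 0.13 -0.19 -0.23  0.04]
flat_blue top 35 ctr@z [0.4309 0.1835] ext [0.0087 0.02  ] major dir [-1.     0.016]
flat_blue scene 35 ctr@z [0.4312 0.1829] ext [0.0108 0.0215] major dir [-1.     0.027]
   tri [0.4312 0.1833 0.1097] res px [ 0.07 -0.11 -0.11  0.02]
```

```bash
cat > w.py <<'E'
from h import *
im=np.load("im0.npz")
G=[(.4139,-.1103,0.,.054,.08,.0955),(.6336,.0445,-.005,.054,.08,.130),(.6065,.2868,.185,.04,.062,.0915),(.4312,.1965,-.02,.04,.062,.11)]
rows=[]
for n in CAM:
    t=[]
    for x,y,a,sx,sy,z in G:
        c,s=np.cos(a),np.sin(a);k=.06;W=200
        # local u(x) up, v(y) left
        pts=np.array([[x+c*u-s*v,y+s*u+c*v,z] for u,v in((k,k),(k,-k),(-k,-k),(-k,k))])
        M=cv2.getPerspectiveTransform(np.float32([[0,0],[W,0],[W,W],[0,W]]),np.float32(proj(n,pts)))
        w=cv2.warpPerspective(im[n],M,(W,W),flags=cv2.INTER_CUBIC|cv2.WARP_INVERSE_MAP)
        f=W/(2*k);cv2.rectangle(w,(int(W/2-sy/2*f),int(W/2-sx/2*f)),(int(W/2+sy/2*f),int(W/2+sx/2*f)),(255,0,255),1)
        t.append(w)
    rows.append(np.hstack(t))
cv2.imwrite("pics/w1.png",cv2.cvtColor(np.vstack(rows),4))
E
python3 w.py
```

```text
(no output)
```

View pics/w1.png

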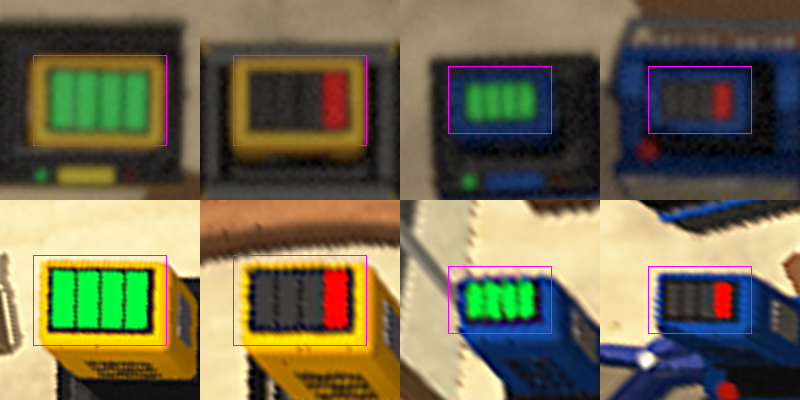

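```bash
python3 -m jog '[{"dx":0.124,"dy":-0.101,"wz":-0.059,"hand":0},{"dx":0.124,"dy":-0.101,"wz":-0.059,"hand":0},{"dx":0.124,"dy":-0.101,"wz":-0.059,"hand":0},{"dx":0.124,"dy":-0.101,"wz":-0.059,"hand":0},{"dx":0.124,"dy":-0.101,"wz":-0.059,"hand":0}]' 20
```

```text
invalid input
```

```bash
python3 -m jog '[{"wx":0,"wy":0,"wz":-0.059,"dx":0.124,"dy":-0.101,"dz":0,"hand":0},{"wx":0,"wy":0,"wz":-0.059,"dx":0.124,"dy":-0.101,"dz":0,"hand":0},{"wx":0,"wy":0,"wz":-0.059,"dx":0.124,"dy":-0.101,"dz":0,"hand":0},{"wx":0,"wy":0,"wz":-0.059,"dx":0.124,"dy":-0.101,"dz":0,"hand":0},{"wx":0,"wy":0,"wz":-0.059,"dx":0.124,"dy":-0.101,"dz":0,"hand":0}]' 20
```

```text
clock: 1.72
tool_pos: [0.4218, 0.4383, 0.2389]
eef_rot: [0.494, 0.869, 0.0, 0.0]
contact_force: [-0.2, 1.0, -0.8]
opening: 1.0
finger_force: 0.0
```

```bash
python3 -m jog '[{"wx":0,"wy":0,"wz":-0.058,"dx":0.123,"dy":-0.101,"dz":0,"hand":0},{"wx":0,"wy":0,"wz":-0.058,"dx":0.123,"dy":-0.101,"dz":0,"hand":0},{"wx":0,"wy":0,"wz":-0.057,"dx":0.123,"dy":-0.101,"dz":0,"hand":0},{"wx":0,"wy":0,"wz":0,"dx":0.123,"dy":-0.101,"dz":0,"hand":0},{"wx":0,"wy":0,"wz":0,"dx":0.123,"dy":-0.101,"dz":0,"hand":0}]' 20
python3 -m jog '[{"wx":0,"wy":0,"wz":0,"dx":0.123,"dy":-0.101,"dz":0,"hand":0},{"wx":0,"wy":0,"wz":0,"dx":0,"dy":0,"dz":-0.16,"hand":0},{"wx":0,"wy":0,"wz":0,"dx":0,"dy":0,"dz":-0.16,"hand":0},{"wx":0,"wy":0,"wz":0,"dx":0,"dy":0,"dz":0,"hand":0}]' 20
```

```text
clock: 2.13
tool_pos: [0.5755, 0.3121, 0.2389]
eef_rot: [0.635, 0.773, 0.0, 0.0]
contact_force: [0.3, 0.3, -0.6]
opening: 1.0
finger_force: 0.0
clock: 2.47
tool_pos: [0.6004, 0.285, 0.1511]
eef_rot: [0.635, 0.773, -0.007, -0.003]
contact_force: [-1.4, -0.1, -1.4]
opening: 0.999
finger_force: 0.0
```

```bash
cat > d.py <<'E'
import sys,numpy as np
from plant import r
from scipy.spatial.transform import Rotation as R
T=dict(R=(.6338,.0447,0),CY=(.4139,-.1105,0),L=(.4312,.1975,-.02),CB=(.6065,.2868,.19),M=(.6005,-.213,0))
s=r.get_state();p=s["tool_pos"];m=R.from_quat(s["eef_rot"]).as_matrix();a=np.arctan2(m[1,1],m[0,1])
print("pos",p.round(4),"yaw",round(a,3),"tool z",m[:,2].round(3),"F",s["contact_force"].round(1),"q7",s["q"][6].round(2))
t=np.array(T[sys.argv[1]]+(0,));t[3]=float(sys.argv[2])
print("units dx dy dz",((t[[0,1,3]]-p)/.25).round(3),"wz",round((t[2]-a)/2,3))
E
python3 -m jog '[{"wx":0,"wy":0,"wz":0,"dx":0,"dy":0,"dz":0,"hand":0},{"wx":0,"wy":0,"wz":0,"dx":0,"dy":0,"dz":0,"hand":0}]'; python3 d.py CB 0.059
```

```text
clock: 2.63
tool_pos: [0.6057, 0.2893, 0.1605]
eef_rot: [0.634, 0.773, 0.001, 0.0]
contact_force: [0.1, 0.1, 0.3]
opening: 0.998
finger_force: 0.0
pos [0.6057 0.2893 0.1605] yaw 0.197 tool z [ 0.002  0.002 -1.   ] F [0.1 0.1 0.3] q7 -0.3
units dx dy dz [ 0.003 -0.01  -0.406] wz -0.004
```

```bash
python3 -m jog '[{"wx":0,"wy":0,"wz":-0.004,"dx":0.003,"dy":-0.01,"dz":-0.14,"hand":0},{"wx":0,"wy":0,"wz":0,"dx":0,"dy":0,"dz":-0.14,"hand":0},{"wx":0,"wy":0,"wz":0,"dx":0,"dy":0,"dz":-0.126,"hand":0},{"wx":0,"wy":0,"wz":0,"dx":0,"dy":0,"dz":0,"hand":0},{"wx":0,"wy":0,"wz":0,"dx":0,"dy":0,"dz":0,"hand":0}]'; python3 d.py CB 0.059
python3 -m jog '[{"wx":0,"wy":0,"wz":0,"dx":0,"dy":0,"dz":0,"hand":1},{"wx":0,"wy":0,"wz":0,"dx":0,"dy":0,"dz":0,"hand":1},{"wx":0,"wy":0,"wz":0,"dx":0,"dy":0,"dz":0,"hand":1},{"wx":0,"wy":0,"wz":0,"dx":0,"dy":0,"dz":0,"hand":1},{"wx":0,"wy":0,"wz":0,"dx":0,"dy":0,"dz":0,"hand":1}]' 25; python3 d.py CB 0.059
```

```text
clock: 3.05
tool_pos: [0.6061, 0.2865, 0.0586]
eef_rot: [0.637, 0.771, 0.0, 0.0]
contact_force: [-0.4, 0.6, -0.0]
opening: 0.998
finger_force: 0.0
pos [0.6061 0.2865 0.0586] yaw 0.189 tool z [ 0.001  0.001 -1.   ] F [-0.4  0.6 -0. ] q7 -0.3
units dx dy dz [0.001 0.001 0.002] wz 0.001
clock: 3.47
tool_pos: [0.6064, 0.2859, 0.0585]
eef_rot: [0.638, 0.77, 0.001, 0.0]
contact_force: [-0.9, 0.1, -0.6]
opening: 0.647
finger_force: 0.0
pos [0.6064 0.2859 0.0585] yaw 0.188 tool z [ 0.002  0.001 -1.   ] F [-0.9  0.1 -0.6] q7 -0.3
units dx dy dz [0.001 0.004 0.002] wz 0.001
```

```bash
python3 -m jog '[{"wx":0,"wy":0,"wz":0,"dx":0,"dy":0,"dz":0,"hand":1},{"wx":0,"wy":0,"wz":0,"dx":0,"dy":0,"dz":0,"hand":1},{"wx":0,"wy":0,"wz":0,"dx":0,"dy":0,"dz":0,"hand":1},{"wx":0,"wy":0,"wz":0,"dx":0,"dy":0,"dz":0,"hand":1},{"wx":0,"wy":0,"wz":0,"dx":0,"dy":0,"dz":0,"hand":1}]' 25; python3 d.py CB 0.20
```

```text
clock: 3.88
tool_pos: [0.6058, 0.2856, 0.0573]
eef_rot: [0.638, 0.77, 0.0, 0.0]
contact_force: [-0.0, -0.7, 2.0]
opening: 0.451
finger_force: 24.9
pos [0.6058 0.2856 0.0573] yaw 0.188 tool z [ 0.  0. -1.] F [-0.  -0.7  2. ] q7 -0.3
units dx dy dz [0.003 0.005 0.571] wz 0.001
```

```bash
python3 -m jog '[{"wx":0,"wy":0,"wz":0,"dx":0,"dy":0,"dz":0.06,"hand":1},{"wx":0,"wy":0,"wz":0,"dx":0,"dy":0,"dz":0.12,"hand":1},{"wx":0,"wy":0,"wz":0,"dx":0,"dy":0,"dz":0.14,"hand":1},{"wx":0,"wy":0,"wz":0,"dx":0,"dy":0,"dz":0.14,"hand":1},{"wx":0,"wy":0,"wz":0,"dx":0,"dy":0,"dz":0.12,"hand":1}]' 25; python3 d.py M 0.042
python3 - <<'E'
from h import *
cv2.imwrite("pics/l1.png",cv2.cvtColor(r.snapshot("scene"),4))
E
```

```text
clock: 4.3
tool_pos: [0.6058, 0.2855, 0.2052]
eef_rot: [0.638, 0.77, 0.001, 0.0]
contact_force: [0.7, 0.5, -1.5]
opening: 0.453
finger_force: 24.9
pos [0.6058 0.2855 0.2052] yaw 0.188 tool z [ 0.001  0.001 -1.   ] F [ 0.7  0.5 -1.5] q7 -0.3
units dx dy dz [-0.021 -1.994 -0.653] wz -0.094
```

View pics/l1.png

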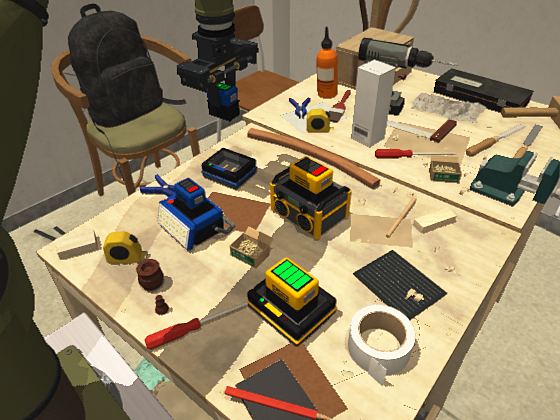

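```bash
sed -i 's/M=(.6005,-.213,0)/M=(.605,-.19,0)/' d.py
python3 -m jog '[{"wx":0,"wy":0,"wz":0,"dx":0,"dy":-0.06,"dz":0,"hand":1},{"wx":0,"wy":0,"wz":0,"dx":0,"dy":-0.12,"dz":0,"hand":1},{"wx":0,"wy":0,"wz":0,"dx":0,"dy":-0.16,"dz":0,"hand":1},{"wx":0,"wy":0,"wz":-0.03,"dx":0,"dy":-0.16,"dz":0,"hand":1},{"wx":0,"wy":0,"wz":-0.03,"dx":0,"dy":-0.16,"dz":0,"hand":1}]'
python3 -m jog '[{"wx":0,"wy":0,"wz":-0.034,"dx":0,"dy":-0.16,"dz":0,"hand":1},{"wx":0,"wy":0,"wz":0,"dx":0,"dy":-0.16,"dz":0,"hand":1},{"wx":0,"wy":0,"wz":0,"dx":0,"dy":-0.16,"dz":0,"hand":1},{"wx":0,"wy":0,"wz":0,"dx":0,"dy":-0.16,"dz":0,"hand":1},{"wx":0,"wy":0,"wz":0,"dx":0,"dy":-0.16,"dz":0,"hand":1}]'
python3 -m jog '[{"wx":0,"wy":0,"wz":0,"dx":0,"dy":-0.16,"dz":0,"hand":1},{"wx":0,"wy":0,"wz":0,"dx":0,"dy":-0.16,"dz":0,"hand":1},{"wx":0,"wy":0,"wz":0,"dx":0,"dy":-0.12,"dz":-0.06,"hand":1},{"wx":0,"wy":0,"wz":0,"dx":0,"dy":-0.04,"dz":-0.12,"hand":1},{"wx":0,"wy":0,"wz":0,"dx":0,"dy":0,"dz":-0.12,"hand":1}]'
python3 d.py M 0.042
```

```text
clock: 4.77
tool_pos: [0.6039, 0.1174, 0.2011]
eef_rot: [0.684, 0.73, -0.002, -0.001]
contact_force: [0.4, -0.5, -1.7]
opening: 0.454
finger_force: 24.9
clock: 5.18
tool_pos: [0.6034, -0.0824, 0.2011]
eef_rot: [0.707, 0.707, -0.001, -0.001]
contact_force: [0.5, 0.3, -1.6]
opening: 0.453
finger_force: 24.9
clock: 5.6
tool_pos: [0.6035, -0.2069, 0.1264]
eef_rot: [0.71, 0.704, -0.002, 0.002]
contact_force: [0.8, -0.4, -2.5]
opening: 0.455
finger_force: 24.9
pos [ 0.6035 -0.2069  0.1264] yaw -0.008 tool z [-0.    -0.005 -1.   ] F [ 0.8 -0.4 -2.5] q7 0.25
units dx dy dz [ 0.006  0.068 -0.338] wz 0.004
```

```bash
python3 -m jog '[{"wx":0,"wy":0,"wz":0.004,"dx":0.006,"dy":0.05,"dz":-0.12,"hand":1},{"wx":0,"wy":0,"wz":0,"dx":0,"dy":0,"dz":-0.12,"hand":1},{"wx":0,"wy":0,"wz":0,"dx":0,"dy":0,"dz":-0.06,"hand":1},{"wx":0,"wy":0,"wz":0,"dx":0,"dy":0,"dz":0,"hand":1},{"wx":0,"wy":0,"wz":0,"dx":0,"dy":0,"dz":0,"hand":1}]'
python3 d.py M 0.040
```

```text
clock: 6.02
tool_pos: [0.6052, -0.1875, 0.051]
eef_rot: [0.705, 0.71, -0.001, -0.002]
contact_force: [0.5, 0.7, -1.4]
opening: 0.455
finger_force: 24.9
pos [ 0.6052 -0.1875  0.051 ] yaw 0.007 tool z [-0.004  0.    -1.   ] F [ 0.5  0.7 -1.4] q7 0.24
units dx dy dz [-0.001 -0.01  -0.044] wz -0.004
```

```bash
python3 -m jog '[{"wx":0,"wy":0,"wz":0,"dx":0,"dy":0,"dz":-0.024,"hand":1},{"wx":0,"wy":0,"wz":0,"dx":0,"dy":0,"dz":-0.02,"hand":1},{"wx":0,"wy":0,"wz":0,"dx":0,"dy":0,"dz":0,"hand":1},{"wx":0,"wy":0,"wz":0,"dx":0,"dy":0,"dz":0,"hand":1},{"wx":0,"wy":0,"wz":0,"dx":0,"dy":0,"dz":0,"hand":1}]'
python3 d.py M 0.040
```

```text
clock: 6.43
tool_pos: [0.6076, -0.1871, 0.0419]
eef_rot: [0.704, 0.71, 0.0, 0.0]
contact_force: [-0.1, -1.3, -1.3]
opening: 0.453
finger_force: 24.9
pos [ 0.6076 -0.1871  0.0419] yaw 0.008 tool z [ 0.001 -0.    -1.   ] F [-0.1 -1.3 -1.3] q7 0.24
units dx dy dz [-0.01  -0.012 -0.007] wz -0.004
```

```bash
python3 -m jog '[{"wx":0,"wy":0,"wz":0,"dx":0,"dy":0,"dz":-0.01,"hand":1},{"wx":0,"wy":0,"wz":0,"dx":0,"dy":0,"dz":0,"hand":1},{"wx":0,"wy":0,"wz":0,"dx":0,"dy":0,"dz":0,"hand":1}]'
python3 d.py M 0.040
```

```text
clock: 6.68
tool_pos: [0.608, -0.1872, 0.0393]
eef_rot: [0.704, 0.71, 0.0, 0.001]
contact_force: [1.1, -0.3, 1.8]
opening: 0.449
finger_force: 24.9
pos [ 0.608  -0.1872  0.0393] yaw 0.008 tool z [ 0.002 -0.    -1.   ] F [ 1.1 -0.3  1.8] q7 0.23
units dx dy dz [-0.012 -0.011  0.003] wz -0.004
```

```bash
python3 -m jog '[{"wx":0,"wy":0,"wz":0,"dx":0,"dy":0,"dz":0,"hand":0},{"wx":0,"wy":0,"wz":0,"dx":0,"dy":0,"dz":0,"hand":0},{"wx":0,"wy":0,"wz":0,"dx":0,"dy":0,"dz":0,"hand":0},{"wx":0,"wy":0,"wz":0,"dx":0,"dy":0,"dz":0,"hand":0},{"wx":0,"wy":0,"wz":0,"dx":0,"dy":0,"dz":0,"hand":0}]'
python3 -m jog '[{"wx":0,"wy":0,"wz":0,"dx":0,"dy":0,"dz":0.04,"hand":0},{"wx":0,"wy":0,"wz":0,"dx":0,"dy":0,"dz":0.14,"hand":0},{"wx":0,"wy":0,"wz":0,"dx":0,"dy":0,"dz":0.16,"hand":0},{"wx":0,"wy":0,"wz":0,"dx":0,"dy":0,"dz":0.16,"hand":0},{"wx":0,"wy":0,"wz":0,"dx":0,"dy":0,"dz":0.12,"hand":0}]'
python3 d.py L 0.20
```

```text
clock: 7.1
tool_pos: [0.6072, -0.1869, 0.0387]
eef_rot: [0.704, 0.71, -0.0, -0.0]
contact_force: [0.6, -0.3, 1.0]
opening: 0.806
finger_force: 0.0
clock: 7.52
tool_pos: [0.6081, -0.1872, 0.1978]
eef_rot: [0.704, 0.71, 0.001, 0.002]
contact_force: [0.4, -0.3, -0.6]
opening: 0.996
finger_force: 0.0
pos [ 0.6081 -0.1872  0.1978] yaw 0.008 tool z [ 0.004 -0.001 -1.   ] F [ 0.4 -0.3 -0.6] q7 0.24
units dx dy dz [-0.708  1.539  0.009] wz -0.014
```

```bash
python3 -m jog '[{"wx":0,"wy":0,"wz":0,"dx":-0.067,"dy":0.145,"dz":0,"hand":0},{"wx":0,"wy":0,"wz":-0.014,"dx":-0.067,"dy":0.145,"dz":0,"hand":0},{"wx":0,"wy":0,"wz":0,"dx":-0.067,"dy":0.145,"dz":0,"hand":0},{"wx":0,"wy":0,"wz":0,"dx":-0.067,"dy":0.145,"dz":0,"hand":0},{"wx":0,"wy":0,"wz":0,"dx":-0.067,"dy":0.145,"dz":0,"hand":0}]'
python3 -m jog '[{"wx":0,"wy":0,"wz":0,"dx":-0.067,"dy":0.145,"dz":0,"hand":0},{"wx":0,"wy":0,"wz":0,"dx":-0.067,"dy":0.145,"dz":0,"hand":0},{"wx":0,"wy":0,"wz":0,"dx":-0.067,"dy":0.145,"dz":0,"hand":0},{"wx":0,"wy":0,"wz":0,"dx":-0.067,"dy":0.145,"dz":0,"hand":0},{"wx":0,"wy":0,"wz":0,"dx":-0.067,"dy":0.145,"dz":0,"hand":0}]'
python3 -m jog '[{"wx":0,"wy":0,"wz":0,"dx":-0.038,"dy":0.086,"dz":0,"hand":0},{"wx":0,"wy":0,"wz":0,"dx":0,"dy":0,"dz":-0.12,"hand":0},{"wx":0,"wy":0,"wz":0,"dx":0,"dy":0,"dz":-0.06,"hand":0},{"wx":0,"wy":0,"wz":0,"dx":0,"dy":0,"dz":0,"hand":0},{"wx":0,"wy":0,"wz":0,"dx":0,"dy":0,"dz":0,"hand":0}]'
python3 d.py L 0.077
```

```text
clock: 7.93
tool_pos: [0.5226, -0.0043, 0.1947]
eef_rot: [0.714, 0.7, 0.001, 0.0]
contact_force: [0.5, 1.0, -0.0]
opening: 1.0
finger_force: 0.0
clock: 8.35
tool_pos: [0.4388, 0.1772, 0.1946]
eef_rot: [0.714, 0.7, 0.001, 0.0]
contact_force: [0.4, -0.1, -0.0]
opening: 1.001
finger_force: 0.0
clock: 8.77
tool_pos: [0.4301, 0.1968, 0.1489]
eef_rot: [0.714, 0.7, -0.0, -0.0]
contact_force: [0.6, -0.1, -0.4]
opening: 0.998
finger_force: 0.0
pos [0.4301 0.1968 0.1489] yaw -0.02 tool z [-0.001 -0.001 -1.   ] F [ 0.6 -0.1 -0.4] q7 -0.43
units dx dy dz [ 0.005  0.003 -0.288] wz 0.0
```

```bash
python3 -m jog '[{"wx":0,"wy":0,"wz":0,"dx":0.005,"dy":0.003,"dz":-0.14,"hand":0},{"wx":0,"wy":0,"wz":0,"dx":0,"dy":0,"dz":-0.148,"hand":0},{"wx":0,"wy":0,"wz":0,"dx":0,"dy":0,"dz":0,"hand":0},{"wx":0,"wy":0,"wz":0,"dx":0,"dy":0,"dz":0,"hand":0.3},{"wx":0,"wy":0,"wz":0,"dx":0,"dy":0,"dz":0,"hand":0.4}]'; python3 d.py L 0.077
python3 -m jog '[{"wx":0,"wy":0,"wz":0,"dx":0,"dy":0,"dz":0,"hand":1},{"wx":0,"wy":0,"wz":0,"dx":0,"dy":0,"dz":0,"hand":1},{"wx":0,"wy":0,"wz":0,"dx":0,"dy":0,"dz":0,"hand":1},{"wx":0,"wy":0,"wz":0,"dx":0,"dy":0,"dz":0,"hand":1},{"wx":0,"wy":0,"wz":0,"dx":0,"dy":0,"dz":0,"hand":1}]' 25
python3 -m jog '[{"wx":0,"wy":0,"wz":0,"dx":0,"dy":0,"dz":0,"hand":1},{"wx":0,"wy":0,"wz":0,"dx":0,"dy":0,"dz":0,"hand":1},{"wx":0,"wy":0,"wz":0,"dx":0,"dy":0,"dz":0,"hand":1}]' 25; python3 d.py L 0.077
```

```text
clock: 9.18
tool_pos: [0.4326, 0.1978, 0.0787]
eef_rot: [0.714, 0.7, 0.001, 0.0]
contact_force: [-0.3, -0.0, 0.8]
opening: 0.873
finger_force: 0.0
pos [0.4326 0.1978 0.0787] yaw -0.021 tool z [ 0.002  0.001 -1.   ] F [-0.3 -0.   0.8] q7 -0.42
units dx dy dz [-0.005 -0.001 -0.007] wz 0.0
clock: 9.6
tool_pos: [0.4318, 0.198, 0.0775]
eef_rot: [0.714, 0.7, 0.001, 0.0]
contact_force: [0.4, 0.1, -0.4]
opening: 0.497
finger_force: 0.0
clock: 9.85
tool_pos: [0.4315, 0.1979, 0.0772]
eef_rot: [0.714, 0.7, 0.0, 0.0]
contact_force: [-0.6, -0.1, 6.7]
opening: 0.451
finger_force: 24.9
pos [0.4315 0.1979 0.0772] yaw -0.02 tool z [ 0.  0. -1.] F [-0.6 -0.1  6.7] q7 -0.42
units dx dy dz [-0.001 -0.002 -0.001] wz -0.0
```

```bash
python3 -m jog '[{"wx":0,"wy":0,"wz":0,"dx":0,"dy":0,"dz":0.06,"hand":1},{"wx":0,"wy":0,"wz":0,"dx":0,"dy":0,"dz":0.12,"hand":1},{"wx":0,"wy":0,"wz":0,"dx":0,"dy":0,"dz":0.14,"hand":1},{"wx":0,"wy":0,"wz":0,"dx":0,"dy":0,"dz":0.12,"hand":1},{"wx":0,"wy":0,"wz":0,"dx":0.05,"dy":0.025,"dz":0.04,"hand":1}]'; python3 d.py CB 0.2
```

```text
clock: 10.27
tool_pos: [0.4428, 0.2031, 0.2]
eef_rot: [0.714, 0.7, 0.0, 0.0]
contact_force: [0.4, -0.0, -2.2]
opening: 0.456
finger_force: 24.9
pos [0.4428 0.2031 0.2   ] yaw -0.021 tool z [ 0.  0. -1.] F [ 0.4 -0.  -2.2] q7 -0.43
units dx dy dz [0.655 0.335 0.   ] wz 0.105
```

```bash
python3 -m jog '[{"wx":0,"wy":0,"wz":0.035,"dx":0.1,"dy":0.051,"dz":0,"hand":1},{"wx":0,"wy":0,"wz":0.035,"dx":0.14,"dy":0.072,"dz":0,"hand":1},{"wx":0,"wy":0,"wz":0.035,"dx":0.14,"dy":0.072,"dz":0,"hand":1},{"wx":0,"wy":0,"wz":0,"dx":0.14,"dy":0.072,"dz":0,"hand":1},{"wx":0,"wy":0,"wz":0,"dx":0.1,"dy":0.051,"dz":0,"hand":1}]'
python3 -m jog '[{"wx":0,"wy":0,"wz":0,"dx":0.035,"dy":0.017,"dz":-0.1,"hand":1},{"wx":0,"wy":0,"wz":0,"dx":0,"dy":0,"dz":-0.14,"hand":1},{"wx":0,"wy":0,"wz":0,"dx":0,"dy":0,"dz":-0.08,"hand":1},{"wx":0,"wy":0,"wz":0,"dx":0,"dy":0,"dz":0,"hand":1},{"wx":0,"wy":0,"wz":0,"dx":0,"dy":0,"dz":0,"hand":1}]'
python3 d.py CB 0.06
python3 -c "
from h import *
im={n:r.snapshot(n) for n in CAM};np.savez('im1.npz',**im)
cv2.imwrite('pics/b1.png',cv2.cvtColor(np.hstack([cv2.resize(im['scene'][60:220,120:320],(400,320)),cv2.resize(im['top'][140:220,150:250],(400,320))]),4))"
```

```text
clock: 10.68
tool_pos: [0.6014, 0.2849, 0.1964]
eef_rot: [0.637, 0.771, 0.001, 0.0]
contact_force: [1.2, 0.5, -2.5]
opening: 0.448
finger_force: 24.9
clock: 11.1
tool_pos: [0.6065, 0.2872, 0.1154]
eef_rot: [0.637, 0.771, -0.002, -0.001]
contact_force: [0.3, 0.9, -0.6]
opening: 0.452
finger_force: 24.9
pos [0.6065 0.2872 0.1154] yaw 0.19 tool z [-0.003 -0.002 -1.   ] F [ 0.3  0.9 -0.6] q7 -0.28
units dx dy dz [-0.    -0.002 -0.221] wz -0.0
```

View pics/b1.png

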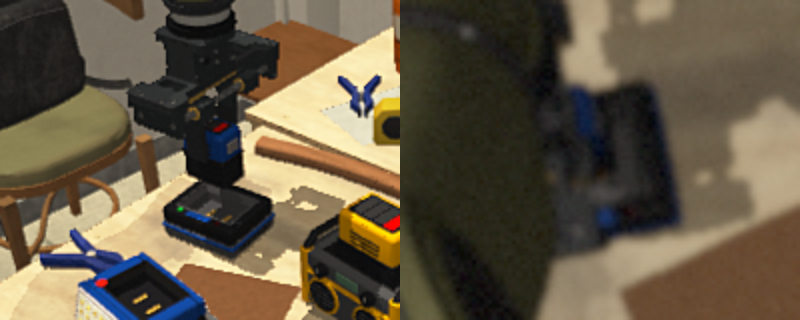

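```bash
python3 -m jog '[{"wx":0,"wy":0,"wz":0,"dx":0,"dy":0,"dz":-0.06,"hand":1},{"wx":0,"wy":0,"wz":0,"dx":0,"dy":0,"dz":-0.06,"hand":1},{"wx":0,"wy":0,"wz":0,"dx":0,"dy":0,"dz":-0.06,"hand":1},{"wx":0,"wy":0,"wz":0,"dx":0,"dy":0,"dz":-0.03,"hand":1},{"wx":0,"wy":0,"wz":0,"dx":0,"dy":0,"dz":0,"hand":1}]'
python3 -m jog '[{"wx":0,"wy":0,"wz":0,"dx":0,"dy":0,"dz":-0.01,"hand":1},{"wx":0,"wy":0,"wz":0,"dx":0,"dy":0,"dz":-0.005,"hand":1},{"wx":0,"wy":0,"wz":0,"dx":0,"dy":0,"dz":0,"hand":1},{"wx":0,"wy":0,"wz":0,"dx":0,"dy":0,"dz":0,"hand":1}]'
python3 d.py CB 0.0592
```

```text
clock: 11.62
tool_pos: [0.6075, 0.2878, 0.0642]
eef_rot: [0.637, 0.771, -0.0, -0.0]
contact_force: [-0.2, 0.7, -1.9]
opening: 0.457
finger_force: 24.9
clock: 11.95
tool_pos: [0.6083, 0.288, 0.0613]
eef_rot: [0.637, 0.771, 0.001, 0.0]
contact_force: [0.9, -0.4, -2.4]
opening: 0.452
finger_force: 24.9
pos [0.6083 0.288  0.0613] yaw 0.19 tool z [ 0.001  0.001 -1.   ] F [ 0.9 -0.4 -2.4] q7 -0.28
units dx dy dz [-0.007 -0.005 -0.008] wz 0.0
```

Lower the last 2 mm, then open, rise.

```bash
python3 -m jog '[{"wx":0,"wy":0,"wz":0,"dx":-0.005,"dy":-0.004,"dz":-0.006,"hand":1},{"wx":0,"wy":0,"wz":0,"dx":0,"dy":0,"dz":-0.004,"hand":1},{"wx":0,"wy":0,"wz":0,"dx":0,"dy":0,"dz":0,"hand":1},{"wx":0,"wy":0,"wz":0,"dx":0,"dy":0,"dz":0,"hand":1}]'
python3 d.py CB 0.0592
python3 -m jog '[{"wx":0,"wy":0,"wz":0,"dx":0,"dy":0,"dz":0,"hand":0},{"wx":0,"wy":0,"wz":0,"dx":0,"dy":0,"dz":0,"hand":0},{"wx":0,"wy":0,"wz":0,"dx":0,"dy":0,"dz":0,"hand":0},{"wx":0,"wy":0,"wz":0,"dx":0,"dy":0,"dz":0,"hand":0},{"wx":0,"wy":0,"wz":0,"dx":0,"dy":0,"dz":0,"hand":0}]'
python3 -m jog '[{"wx":0,"wy":0,"wz":0,"dx":0,"dy":0,"dz":0.04,"hand":0},{"wx":0,"wy":0,"wz":0,"dx":0,"dy":0,"dz":0.14,"hand":0},{"wx":0,"wy":0,"wz":0,"dx":0,"dy":0,"dz":0.16,"hand":0},{"wx":0,"wy":0,"wz":0,"dx":0,"dy":0,"dz":0.16,"hand":0},{"wx":0,"wy":0,"wz":0,"dx":0,"dy":0,"dz":0.08,"hand":0}]'
python3 d.py M 0.2
```

```text
clock: 12.28
tool_pos: [0.6069, 0.287, 0.0593]
eef_rot: [0.637, 0.771, 0.001, 0.0]
contact_force: [-1.8, 0.1, 5.8]
opening: 0.454
finger_force: 24.9
pos [0.6069 0.287  0.0593] yaw 0.19 tool z [ 0.001  0.001 -1.   ] F [-1.8  0.1  5.8] q7 -0.28
units dx dy dz [-0.002 -0.001 -0.   ] wz 0.0
clock: 12.7
tool_pos: [0.6065, 0.2868, 0.0579]
eef_rot: [0.637, 0.771, -0.0, 0.0]
contact_force: [-0.4, 0.1, -0.1]
opening: 0.805
finger_force: 0.0
clock: 13.12
tool_pos: [0.6088, 0.2877, 0.209]
eef_rot: [0.637, 0.771, 0.004, 0.002]
contact_force: [0.5, 0.3, 0.5]
opening: 1.001
finger_force: 0.0
pos [0.6088 0.2877 0.209 ] yaw 0.19 tool z [ 0.007  0.004 -1.   ] F [0.5 0.3 0.5] q7 -0.28
units dx dy dz [-0.015 -1.911 -0.036] wz -0.095
```

```bash
sed -i 's/M=(.605,-.19,0)/M=(.6078,-.187,.008)/' d.py
python3 -m jog '[{"wx":0,"wy":0,"wz":-0.03,"dx":0,"dy":-0.158,"dz":0,"hand":0},{"wx":0,"wy":0,"wz":-0.03,"dx":0,"dy":-0.158,"dz":0,"hand":0},{"wx":0,"wy":0,"wz":-0.03,"dx":0,"dy":-0.158,"dz":0,"hand":0},{"wx":0,"wy":0,"wz":0,"dx":0,"dy":-0.158,"dz":0,"hand":0},{"wx":0,"wy":0,"wz":0,"dx":0,"dy":-0.158,"dz":0,"hand":0}]'
python3 -m jog '[{"wx":0,"wy":0,"wz":0,"dx":0,"dy":-0.158,"dz":0,"hand":0},{"wx":0,"wy":0,"wz":0,"dx":0,"dy":-0.158,"dz":0,"hand":0},{"wx":0,"wy":0,"wz":0,"dx":0,"dy":-0.158,"dz":0,"hand":0},{"wx":0,"wy":0,"wz":0,"dx":0,"dy":-0.158,"dz":0,"hand":0},{"wx":0,"wy":0,"wz":0,"dx":0,"dy":-0.158,"dz":0,"hand":0}]'
python3 -m jog '[{"wx":0,"wy":0,"wz":0,"dx":0,"dy":-0.158,"dz":0,"hand":0},{"wx":0,"wy":0,"wz":0,"dx":0,"dy":-0.158,"dz":-0.04,"hand":0},{"wx":0,"wy":0,"wz":0,"dx":0,"dy":0,"dz":-0.14,"hand":0},{"wx":0,"wy":0,"wz":0,"dx":0,"dy":0,"dz":-0.14,"hand":0},{"wx":0,"wy":0,"wz":0,"dx":0,"dy":0,"dz":-0.06,"hand":0}]'
python3 -m jog '[{"wx":0,"wy":0,"wz":0,"dx":0,"dy":0,"dz":0,"hand":0},{"wx":0,"wy":0,"wz":0,"dx":0,"dy":0,"dz":0,"hand":0}]'
python3 d.py M 0.0395
```

```text
clock: 13.53
tool_pos: [0.6064, 0.0876, 0.204]
eef_rot: [0.703, 0.711, 0.0, 0.0]
contact_force: [-0.4, -0.4, 0.3]
opening: 0.999
finger_force: 0.0
clock: 13.95
tool_pos: [0.6064, -0.1101, 0.2039]
eef_rot: [0.704, 0.711, 0.0, 0.0]
contact_force: [1.2, -0.1, -1.4]
opening: 0.998
finger_force: 0.0
clock: 14.37
tool_pos: [0.6041, -0.1878, 0.1049]
eef_rot: [0.704, 0.71, -0.001, -0.002]
contact_force: [-0.6, 1.0, -0.4]
opening: 0.999
finger_force: 0.0
clock: 14.53
tool_pos: [0.6064, -0.1871, 0.1081]
eef_rot: [0.704, 0.711, -0.0, -0.0]
contact_force: [-0.0, -0.3, 1.1]
opening: 0.999
finger_force: 0.0
pos [ 0.6064 -0.1871  0.1081] yaw 0.01 tool z [-0.001  0.    -1.   ] F [-0.  -0.3  1.1] q7 0.26
units dx dy dz [ 0.006  0.    -0.274] wz -0.001
```

```bash
python3 -m jog '[{"wx":0,"wy":0,"wz":0,"dx":0.006,"dy":0,"dz":-0.14,"hand":0},{"wx":0,"wy":0,"wz":0,"dx":0,"dy":0,"dz":-0.134,"hand":0},{"wx":0,"wy":0,"wz":0,"dx":0,"dy":0,"dz":0,"hand":0.2},{"wx":0,"wy":0,"wz":0,"dx":0,"dy":0,"dz":0,"hand":0.3},{"wx":0,"wy":0,"wz":0,"dx":0,"dy":0,"dz":0,"hand":0.4}]'
python3 -m jog '[{"wx":0,"wy":0,"wz":0,"dx":0,"dy":0,"dz":0,"hand":1},{"wx":0,"wy":0,"wz":0,"dx":0,"dy":0,"dz":0,"hand":1},{"wx":0,"wy":0,"wz":0,"dx":0,"dy":0,"dz":0,"hand":1},{"wx":0,"wy":0,"wz":0,"dx":0,"dy":0,"dz":0,"hand":1},{"wx":0,"wy":0,"wz":0,"dx":0,"dy":0,"dz":0,"hand":1}]' 25
python3 -m jog '[{"wx":0,"wy":0,"wz":0,"dx":0,"dy":0,"dz":0,"hand":1},{"wx":0,"wy":0,"wz":0,"dx":0,"dy":0,"dz":0,"hand":1},{"wx":0,"wy":0,"wz":0,"dx":0,"dy":0,"dz":0,"hand":1}]' 25; python3 d.py L 0.2
```

```text
clock: 14.95
tool_pos: [0.6098, -0.1876, 0.0422]
eef_rot: [0.704, 0.711, 0.001, 0.002]
contact_force: [0.4, 1.1, 1.2]
opening: 0.8
finger_force: 0.0
clock: 15.37
tool_pos: [0.6083, -0.1873, 0.0403]
eef_rot: [0.704, 0.711, 0.0, 0.0]
contact_force: [-0.8, 0.7, 5.1]
opening: 0.451
finger_force: 24.9
clock: 15.62
tool_pos: [0.6083, -0.1873, 0.0403]
eef_rot: [0.704, 0.711, 0.0, 0.0]
contact_force: [-1.2, 0.7, 6.6]
opening: 0.449
finger_force: 24.9
pos [ 0.6083 -0.1873  0.0403] yaw 0.01 tool z [ 0.001 -0.    -1.   ] F [-1.2  0.7  6.6] q7 0.26
units dx dy dz [-0.708  1.539  0.639] wz -0.015
```

```bash
python3 -m jog '[{"wx":0,"wy":0,"wz":0,"dx":0,"dy":0,"dz":0.06,"hand":1},{"wx":0,"wy":0,"wz":0,"dx":0,"dy":0,"dz":0.12,"hand":1},{"wx":0,"wy":0,"wz":0,"dx":0,"dy":0,"dz":0.16,"hand":1},{"wx":0,"wy":0,"wz":0,"dx":0,"dy":0,"dz":0.16,"hand":1},{"wx":0,"wy":0,"wz":0,"dx":-0.028,"dy":0.06,"dz":0.13,"hand":1}]'
python3 -m jog '[{"wx":0,"wy":0,"wz":0,"dx":-0.055,"dy":0.12,"dz":0,"hand":1},{"wx":0,"wy":0,"wz":-0.015,"dx":-0.067,"dy":0.145,"dz":0,"hand":1},{"wx":0,"wy":0,"wz":0,"dx":-0.067,"dy":0.145,"dz":0,"hand":1},{"wx":0,"wy":0,"wz":0,"dx":-0.067,"dy":0.145,"dz":0,"hand":1},{"wx":0,"wy":0,"wz":0,"dx":-0.067,"dy":0.145,"dz":0,"hand":1}]'
python3 -m jog '[{"wx":0,"wy":0,"wz":0,"dx":-0.067,"dy":0.145,"dz":0,"hand":1},{"wx":0,"wy":0,"wz":0,"dx":-0.067,"dy":0.145,"dz":0,"hand":1},{"wx":0,"wy":0,"wz":0,"dx":-0.067,"dy":0.145,"dz":0,"hand":1},{"wx":0,"wy":0,"wz":0,"dx":-0.067,"dy":0.145,"dz":0,"hand":1},{"wx":0,"wy":0,"wz":0,"dx":-0.055,"dy":0.12,"dz":0,"hand":1}]'
python3 -m jog '[{"wx":0,"wy":0,"wz":0,"dx":-0.034,"dy":0.075,"dz":0,"hand":1},{"wx":0,"wy":0,"wz":0,"dx":0,"dy":0,"dz":-0.08,"hand":1},{"wx":0,"wy":0,"wz":0,"dx":0,"dy":0,"dz":-0.14,"hand":1},{"wx":0,"wy":0,"wz":0,"dx":0,"dy":0,"dz":0,"hand":1},{"wx":0,"wy":0,"wz":0,"dx":0,"dy":0,"dz":0,"hand":1}]'
python3 d.py L 0.0763
```

```text
clock: 16.03
tool_pos: [0.602, -0.1762, 0.1995]
eef_rot: [0.705, 0.709, -0.0, 0.003]
contact_force: [1.0, -0.3, -2.1]
opening: 0.45
finger_force: 24.9
clock: 16.45
tool_pos: [0.5189, 0.0043, 0.1969]
eef_rot: [0.714, 0.7, -0.0, -0.0]
contact_force: [1.3, 0.5, -1.8]
opening: 0.454
finger_force: 24.9
clock: 16.87
tool_pos: [0.4376, 0.1805, 0.1968]
eef_rot: [0.713, 0.701, -0.0, -0.001]
contact_force: [0.9, 0.6, -2.3]
opening: 0.451
finger_force: 24.9
clock: 17.28
tool_pos: [0.4296, 0.1958, 0.141]
eef_rot: [0.714, 0.7, -0.002, -0.001]
contact_force: [-0.8, -0.5, -2.3]
opening: 0.452
finger_force: 24.9
pos [0.4296 0.1958 0.141 ] yaw -0.02 tool z [-0.004 -0.002 -1.   ] F [-0.8 -0.5 -2.3] q7 -0.4
units dx dy dz [ 0.006  0.007 -0.259] wz 0.0
```

```bash
python3 -m jog '[{"wx":0,"wy":0,"wz":0,"dx":0.005,"dy":0.003,"dz":-0.08,"hand":1},{"wx":0,"wy":0,"wz":0,"dx":0,"dy":0,"dz":-0.06,"hand":1},{"wx":0,"wy":0,"wz":0,"dx":0,"dy":0,"dz":-0.06,"hand":1},{"wx":0,"wy":0,"wz":0,"dx":0,"dy":0,"dz":-0.03,"hand":1},{"wx":0,"wy":0,"wz":0,"dx":0,"dy":0,"dz":0,"hand":1}]'
python3 -m jog '[{"wx":0,"wy":0,"wz":0,"dx":0,"dy":0,"dz":-0.01,"hand":1},{"wx":0,"wy":0,"wz":0,"dx":0,"dy":0,"dz":0,"hand":1},{"wx":0,"wy":0,"wz":0,"dx":0,"dy":0,"dz":0,"hand":1}]'
python3 d.py L 0.0763
```

```text
clock: 17.7
tool_pos: [0.4325, 0.197, 0.0847]
eef_rot: [0.714, 0.7, -0.0, -0.0]
contact_force: [-1.2, -1.0, -1.6]
opening: 0.455
finger_force: 24.9
clock: 17.95
tool_pos: [0.4328, 0.1975, 0.0829]
eef_rot: [0.714, 0.7, 0.001, 0.0]
contact_force: [0.4, 0.2, -1.4]
opening: 0.451
finger_force: 24.9
pos [0.4328 0.1975 0.0829] yaw -0.02 tool z [ 0.001  0.001 -1.   ] F [ 0.4  0.2 -1.4] q7 -0.39
units dx dy dz [-0.007  0.    -0.026] wz 0.0
```

```bash
python3 -m jog '[{"wx":0,"wy":0,"wz":0,"dx":-0.003,"dy":-0.003,"dz":-0.014,"hand":1},{"wx":0,"wy":0,"wz":0,"dx":0,"dy":0,"dz":-0.01,"hand":1},{"wx":0,"wy":0,"wz":0,"dx":0,"dy":0,"dz":-0.006,"hand":1},{"wx":0,"wy":0,"wz":0,"dx":0,"dy":0,"dz":0,"hand":1},{"wx":0,"wy":0,"wz":0,"dx":0,"dy":0,"dz":0,"hand":1}]'
python3 d.py L 0.0763
```

```text
clock: 18.37
tool_pos: [0.4315, 0.1966, 0.076]
eef_rot: [0.714, 0.7, 0.001, 0.0]
contact_force: [-2.2, -0.7, 18.4]
opening: 0.45
finger_force: 25.0
pos [0.4315 0.1966 0.076 ] yaw -0.019 tool z [ 0.001  0.001 -1.   ] F [-2.2 -0.7 18.4] q7 -0.39
units dx dy dz [-0.001  0.004  0.001] wz -0.0
```

```bash
python3 -m jog '[{"wx":0,"wy":0,"wz":0,"dx":0,"dy":0,"dz":0.003,"hand":0},{"wx":0,"wy":0,"wz":0,"dx":0,"dy":0,"dz":0,"hand":0},{"wx":0,"wy":0,"wz":0,"dx":0,"dy":0,"dz":0,"hand":0},{"wx":0,"wy":0,"wz":0,"dx":0,"dy":0,"dz":0,"hand":0},{"wx":0,"wy":0,"wz":0,"dx":0,"dy":0,"dz":0,"hand":0}]'
python3 -m jog '[{"wx":0,"wy":0,"wz":0,"dx":0,"dy":0,"dz":0.04,"hand":0},{"wx":0,"wy":0,"wz":0,"dx":0,"dy":0,"dz":0.14,"hand":0},{"wx":0,"wy":0,"wz":0,"dx":0,"dy":0,"dz":0.16,"hand":0},{"wx":0,"wy":0,"wz":0,"dx":0,"dy":0,"dz":0.1,"hand":0},{"wx":0,"wy":0,"wz":0.01,"dx":0,"dy":-0.1,"dz":0,"hand":0}]'
python3 d.py CY 0.2
```

```text
clock: 18.78
tool_pos: [0.4314, 0.1965, 0.075]
eef_rot: [0.714, 0.7, -0.0, -0.0]
contact_force: [0.3, 0.6, -0.7]
opening: 0.807
finger_force: 0.0
clock: 19.2
tool_pos: [0.4345, 0.1775, 0.1901]
eef_rot: [0.704, 0.71, 0.006, 0.001]
contact_force: [1.2, 1.0, -0.3]
opening: 1.001
finger_force: 0.0
pos [0.4345 0.1775 0.1901] yaw 0.007 tool z [ 0.01   0.008 -1.   ] F [ 1.2  1.  -0.3] q7 -0.36
units dx dy dz [-0.083 -1.152  0.04 ] wz -0.004
```

```bash
python3 -m jog '[{"wx":0,"wy":0,"wz":0,"dx":-0.01,"dy":-0.16,"dz":0,"hand":0},{"wx":0,"wy":0,"wz":0,"dx":-0.01,"dy":-0.16,"dz":0,"hand":0},{"wx":0,"wy":0,"wz":0,"dx":-0.01,"dy":-0.16,"dz":0,"hand":0},{"wx":0,"wy":0,"wz":0,"dx":-0.01,"dy":-0.16,"dz":0,"hand":0},{"wx":0,"wy":0,"wz":0,"dx":-0.01,"dy":-0.16,"dz":0,"hand":0}]'
python3 -m jog '[{"wx":0,"wy":0,"wz":0,"dx":-0.01,"dy":-0.16,"dz":0,"hand":0},{"wx":0,"wy":0,"wz":0,"dx":-0.01,"dy":-0.16,"dz":0,"hand":0},{"wx":0,"wy":0,"wz":0,"dx":0,"dy":-0.01,"dz":-0.14,"hand":0},{"wx":0,"wy":0,"wz":0,"dx":0,"dy":0,"dz":-0.1,"hand":0},{"wx":0,"wy":0,"wz":0,"dx":0,"dy":0,"dz":0,"hand":0}]'
python3 -m jog '[{"wx":0,"wy":0,"wz":0,"dx":0,"dy":0,"dz":0,"hand":0}]'
python3 d.py CY 0.063
```

```text
clock: 19.62
tool_pos: [0.4185, -0.0302, 0.1859]
eef_rot: [0.707, 0.707, 0.0, 0.0]
contact_force: [1.3, -0.2, -0.4]
opening: 0.999
finger_force: 0.0
clock: 20.03
tool_pos: [0.412, -0.1117, 0.1228]
eef_rot: [0.708, 0.706, -0.002, -0.002]
contact_force: [0.3, -0.7, -0.9]
opening: 1.0
finger_force: 0.0
clock: 20.12
tool_pos: [0.4132, -0.1108, 0.1251]
eef_rot: [0.707, 0.707, -0.001, -0.001]
contact_force: [-0.2, -0.3, 0.1]
opening: 0.997
finger_force: 0.0
pos [ 0.4132 -0.1108  0.1251] yaw 0.0 tool z [-0.003  0.    -1.   ] F [-0.2 -0.3  0.1] q7 0.14
units dx dy dz [ 0.003  0.001 -0.248] wz -0.0
```

```bash
python3 -m jog '[{"wx":0,"wy":0,"wz":0,"dx":0.002,"dy":0.001,"dz":-0.13,"hand":0},{"wx":0,"wy":0,"wz":0,"dx":0,"dy":0,"dz":-0.12,"hand":0},{"wx":0,"wy":0,"wz":0,"dx":0,"dy":0,"dz":0,"hand":0},{"wx":0,"wy":0,"wz":0,"dx":0,"dy":0,"dz":0,"hand":0.2},{"wx":0,"wy":0,"wz":0,"dx":0,"dy":0,"dz":0,"hand":0.3}]'
python3 -m jog '[{"wx":0,"wy":0,"wz":0,"dx":0,"dy":0,"dz":0,"hand":1},{"wx":0,"wy":0,"wz":0,"dx":0,"dy":0,"dz":0,"hand":1},{"wx":0,"wy":0,"wz":0,"dx":0,"dy":0,"dz":0,"hand":1},{"wx":0,"wy":0,"wz":0,"dx":0,"dy":0,"dz":0,"hand":1},{"wx":0,"wy":0,"wz":0,"dx":0,"dy":0,"dz":0,"hand":1}]' 40
python3 d.py CY 0.063
```

```text
clock: 20.53
tool_pos: [0.4156, -0.1105, 0.0646]
eef_rot: [0.707, 0.707, 0.001, 0.001]
contact_force: [0.2, 0.2, 1.0]
opening: 0.873
finger_force: 0.0
clock: 20.95
tool_pos: [0.4131, -0.1108, 0.0639]
eef_rot: [0.708, 0.707, -0.001, -0.0]
contact_force: [-3.6, 0.3, 13.2]
opening: 0.608
finger_force: 39.9
pos [ 0.4131 -0.1108  0.0639] yaw -0.001 tool z [-0.002 -0.    -1.   ] F [-3.6  0.3 13.2] q7 0.14
units dx dy dz [ 0.003  0.001 -0.004] wz 0.001
```

```bash
sed -i 's/M=(.6078,-.187,.008)/M=(.605,-.188,0)/' d.py
python3 -m jog '[{"wx":0,"wy":0,"wz":0,"dx":0,"dy":0,"dz":0.06,"hand":1},{"wx":0,"wy":0,"wz":0,"dx":0,"dy":0,"dz":0.12,"hand":1},{"wx":0,"wy":0,"wz":0,"dx":0,"dy":0,"dz":0.14,"hand":1},{"wx":0,"wy":0,"wz":0,"dx":0.02,"dy":-0.01,"dz":0.1,"hand":1},{"wx":0,"wy":0,"wz":0,"dx":0.08,"dy":-0.032,"dz":0.05,"hand":1}]' 40
python3 -m jog '[{"wx":0,"wy":0,"wz":0,"dx":0.13,"dy":-0.053,"dz":0,"hand":1},{"wx":0,"wy":0,"wz":0,"dx":0.14,"dy":-0.056,"dz":0,"hand":1},{"wx":0,"wy":0,"wz":0,"dx":0.14,"dy":-0.056,"dz":0,"hand":1},{"wx":0,"wy":0,"wz":0,"dx":0.14,"dy":-0.056,"dz":0,"hand":1},{"wx":0,"wy":0,"wz":0,"dx":0.1,"dy":-0.04,"dz":-0.06,"hand":1}]'
python3 -m jog '[{"wx":0,"wy":0,"wz":0,"dx":0.02,"dy":-0.008,"dz":-0.12,"hand":1},{"wx":0,"wy":0,"wz":0,"dx":0,"dy":0,"dz":-0.12,"hand":1},{"wx":0,"wy":0,"wz":0,"dx":0,"dy":0,"dz":-0.1,"hand":1},{"wx":0,"wy":0,"wz":0,"dx":0,"dy":0,"dz":0,"hand":1},{"wx":0,"wy":0,"wz":0,"dx":0,"dy":0,"dz":0,"hand":1}]'
python3 d.py M 0.0459
```

```text
clock: 21.37
tool_pos: [0.4359, -0.1203, 0.1828]
eef_rot: [0.707, 0.707, -0.001, -0.001]
contact_force: [-0.7, -0.9, -7.3]
opening: 0.607
finger_force: 39.9
clock: 21.78
tool_pos: [0.6066, -0.1884, 0.1676]
eef_rot: [0.707, 0.707, 0.002, 0.004]
contact_force: [0.8, -0.6, -5.0]
opening: 0.61
finger_force: 39.9
clock: 22.2
tool_pos: [0.6051, -0.1879, 0.0788]
eef_rot: [0.707, 0.707, -0.001, -0.002]
contact_force: [-0.2, -0.9, -5.4]
opening: 0.609
finger_force: 39.9
pos [ 0.6051 -0.1879  0.0788] yaw 0.0 tool z [-0.005  0.001 -1.   ] F [-0.2 -0.9 -5.4] q7 0.21
units dx dy dz [-0.    -0.    -0.132] wz -0.0
```

```bash
python3 -m jog '[{"wx":0,"wy":0,"wz":0,"dx":0,"dy":0,"dz":-0.06,"hand":1},{"wx":0,"wy":0,"wz":0,"dx":0,"dy":0,"dz":-0.05,"hand":1},{"wx":0,"wy":0,"wz":0,"dx":0,"dy":0,"dz":-0.02,"hand":1},{"wx":0,"wy":0,"wz":0,"dx":0,"dy":0,"dz":0,"hand":1},{"wx":0,"wy":0,"wz":0,"dx":0,"dy":0,"dz":0,"hand":1}]'
python3 -m jog '[{"wx":0,"wy":0,"wz":0,"dx":0,"dy":0,"dz":-0.004,"hand":1},{"wx":0,"wy":0,"wz":0,"dx":0,"dy":0,"dz":0,"hand":1},{"wx":0,"wy":0,"wz":0,"dx":0,"dy":0,"dz":0,"hand":1}]'
python3 d.py M 0.0459
```

```text
clock: 22.62
tool_pos: [0.6072, -0.1885, 0.0484]
eef_rot: [0.707, 0.707, 0.0, 0.0]
contact_force: [0.1, -0.1, -5.8]
opening: 0.607
finger_force: 39.9
clock: 22.87
tool_pos: [0.6074, -0.1885, 0.0473]
eef_rot: [0.707, 0.707, 0.0, 0.0]
contact_force: [-0.0, -0.4, -4.6]
opening: 0.608
finger_force: 39.9
pos [ 0.6074 -0.1885  0.0473] yaw 0.0 tool z [ 0.001 -0.    -1.   ] F [-0.  -0.4 -4.6] q7 0.21
units dx dy dz [-0.01   0.002 -0.006] wz -0.0
```

```bash
python3 -m jog '[{"wx":0,"wy":0,"wz":0,"dx":0,"dy":0,"dz":-0.008,"hand":1},{"wx":0,"wy":0,"wz":0,"dx":0,"dy":0,"dz":0,"hand":1},{"wx":0,"wy":0,"wz":0,"dx":0,"dy":0,"dz":0,"hand":1}]'
python3 d.py M 0.0459
python3 -m jog '[{"wx":0,"wy":0,"wz":0,"dx":0,"dy":0,"dz":0,"hand":0},{"wx":0,"wy":0,"wz":0,"dx":0,"dy":0,"dz":0,"hand":0},{"wx":0,"wy":0,"wz":0,"dx":0,"dy":0,"dz":0,"hand":0},{"wx":0,"wy":0,"wz":0,"dx":0,"dy":0,"dz":0,"hand":0},{"wx":0,"wy":0,"wz":0,"dx":0,"dy":0,"dz":0,"hand":0}]'
python3 -m jog '[{"wx":0,"wy":0,"wz":0,"dx":0,"dy":0,"dz":0.04,"hand":0},{"wx":0,"wy":0,"wz":0,"dx":0,"dy":0,"dz":0.14,"hand":0},{"wx":0,"wy":0,"wz":0,"dx":0,"dy":0,"dz":0.16,"hand":0},{"wx":0,"wy":0,"wz":0,"dx":0,"dy":0,"dz":0.16,"hand":0},{"wx":0,"wy":0,"wz":0,"dx":0,"dy":0,"dz":0.12,"hand":0}]'
python3 d.py R 0.2
```

```text
clock: 23.12
tool_pos: [0.6076, -0.1887, 0.0461]
eef_rot: [0.707, 0.707, 0.0, 0.001]
contact_force: [-1.2, -0.1, 5.7]
opening: 0.609
finger_force: 39.9
pos [ 0.6076 -0.1887  0.0461] yaw -0.0 tool z [ 0.002 -0.    -1.   ] F [-1.2 -0.1  5.7] q7 0.21
units dx dy dz [-0.011  0.003 -0.001] wz 0.0
clock: 23.53
tool_pos: [0.6071, -0.1885, 0.0447]
eef_rot: [0.707, 0.707, 0.0, 0.0]
contact_force: [-1.0, 0.6, -0.8]
opening: 0.966
finger_force: 0.0
clock: 23.95
tool_pos: [0.6079, -0.1888, 0.2038]
eef_rot: [0.707, 0.707, 0.001, 0.002]
contact_force: [0.8, 0.0, -0.2]
opening: 0.999
finger_force: 0.0
pos [ 0.6079 -0.1888  0.2038] yaw -0.0 tool z [ 0.004 -0.001 -1.   ] F [ 0.8  0.  -0.2] q7 0.22
units dx dy dz [ 0.104  0.934 -0.015] wz 0.0
```

```bash
sed -i 's/M=(.605,-.188,0)/M=(.6074,-.1886,0)/' d.py
python3 -m jog '[{"wx":0,"wy":0,"wz":0,"dx":0.018,"dy":0.155,"dz":0,"hand":0},{"wx":0,"wy":0,"wz":0,"dx":0.018,"dy":0.155,"dz":0,"hand":0},{"wx":0,"wy":0,"wz":0,"dx":0.018,"dy":0.155,"dz":0,"hand":0},{"wx":0,"wy":0,"wz":0,"dx":0.018,"dy":0.155,"dz":0,"hand":0},{"wx":0,"wy":0,"wz":0,"dx":0.018,"dy":0.155,"dz":0,"hand":0}]'
python3 -m jog '[{"wx":0,"wy":0,"wz":0,"dx":0.016,"dy":0.158,"dz":0,"hand":0},{"wx":0,"wy":0,"wz":0,"dx":0,"dy":0,"dz":-0.12,"hand":0},{"wx":0,"wy":0,"wz":0,"dx":0,"dy":0,"dz":-0.06,"hand":0},{"wx":0,"wy":0,"wz":0,"dx":0,"dy":0,"dz":0,"hand":0},{"wx":0,"wy":0,"wz":0,"dx":0,"dy":0,"dz":0,"hand":0}]'
python3 d.py R 0.097
```

```text
clock: 24.37
tool_pos: [0.6295, 0.0071, 0.2007]
eef_rot: [0.707, 0.707, 0.0, 0.0]
contact_force: [0.1, -0.8, -0.5]
opening: 1.0
finger_force: 0.0
clock: 24.78
tool_pos: [0.6331, 0.0444, 0.1548]
eef_rot: [0.707, 0.707, -0.001, -0.0]
contact_force: [0.9, -0.5, 0.2]
opening: 1.003
finger_force: 0.0
pos [0.6331 0.0444 0.1548] yaw -0.0 tool z [-0.001 -0.001 -1.   ] F [ 0.9 -0.5  0.2] q7 -0.12
units dx dy dz [ 0.003  0.001 -0.231] wz 0.0
```

```bash
python3 -m jog '[{"wx":0,"wy":0,"wz":0,"dx":0.002,"dy":0.001,"dz":-0.12,"hand":0},{"wx":0,"wy":0,"wz":0,"dx":0,"dy":0,"dz":-0.111,"hand":0},{"wx":0,"wy":0,"wz":0,"dx":0,"dy":0,"dz":0,"hand":0},{"wx":0,"wy":0,"wz":0,"dx":0,"dy":0,"dz":0,"hand":0.2},{"wx":0,"wy":0,"wz":0,"dx":0,"dy":0,"dz":0,"hand":0.3}]'
python3 -m jog '[{"wx":0,"wy":0,"wz":0,"dx":0,"dy":0,"dz":0,"hand":1},{"wx":0,"wy":0,"wz":0,"dx":0,"dy":0,"dz":0,"hand":1},{"wx":0,"wy":0,"wz":0,"dx":0,"dy":0,"dz":0,"hand":1},{"wx":0,"wy":0,"wz":0,"dx":0,"dy":0,"dz":0,"hand":1},{"wx":0,"wy":0,"wz":0,"dx":0,"dy":0,"dz":0,"hand":1}]' 40
python3 d.py R 0.097
```

```text
clock: 25.2
tool_pos: [0.6355, 0.0445, 0.0991]
eef_rot: [0.707, 0.707, 0.001, 0.001]
contact_force: [-0.4, 0.3, -0.1]
opening: 0.876
finger_force: 0.0
clock: 25.62
tool_pos: [0.6336, 0.0451, 0.0981]
eef_rot: [0.707, 0.707, -0.0, -0.0]
contact_force: [-3.6, 0.3, 6.0]
opening: 0.61
finger_force: 40.0
pos [0.6336 0.0451 0.0981] yaw -0.0 tool z [-0.001  0.    -1.   ] F [-3.6  0.3  6. ] q7 -0.12
units dx dy dz [ 0.001 -0.001 -0.004] wz 0.0
```

```bash
python3 -m jog '[{"wx":0,"wy":0,"wz":0,"dx":0,"dy":0,"dz":0.06,"hand":1},{"wx":0,"wy":0,"wz":0,"dx":0,"dy":0,"dz":0.12,"hand":1},{"wx":0,"wy":0,"wz":0,"dx":0,"dy":0,"dz":0.14,"hand":1},{"wx":0,"wy":0,"wz":0,"dx":0,"dy":0,"dz":0.1,"hand":1},{"wx":0,"wy":0,"wz":0,"dx":-0.08,"dy":-0.057,"dz":0.04,"hand":1}]' 40
python3 -m jog '[{"wx":0,"wy":0,"wz":0,"dx":-0.13,"dy":-0.092,"dz":0,"hand":1},{"wx":0,"wy":0,"wz":0,"dx":-0.13,"dy":-0.092,"dz":0,"hand":1},{"wx":0,"wy":0,"wz":0,"dx":-0.13,"dy":-0.092,"dz":0,"hand":1},{"wx":0,"wy":0,"wz":0,"dx":-0.13,"dy":-0.092,"dz":0,"hand":1},{"wx":0,"wy":0,"wz":0,"dx":-0.13,"dy":-0.092,"dz":0,"hand":1}]'
python3 -m jog '[{"wx":0,"wy":0,"wz":0,"dx":-0.1,"dy":-0.07,"dz":0,"hand":1},{"wx":0,"wy":0,"wz":0,"dx":-0.049,"dy":-0.035,"dz":-0.1,"hand":1},{"wx":0,"wy":0,"wz":0,"dx":0,"dy":0,"dz":-0.14,"hand":1},{"wx":0,"wy":0,"wz":0,"dx":0,"dy":0,"dz":-0.1,"hand":1},{"wx":0,"wy":0,"wz":0,"dx":0,"dy":0,"dz":0,"hand":1}]'
python3 -m jog '[{"wx":0,"wy":0,"wz":0,"dx":0,"dy":0,"dz":0,"hand":1},{"wx":0,"wy":0,"wz":0,"dx":0,"dy":0,"dz":0,"hand":1}]'
python3 d.py CY 0.0641
```

```text
clock: 26.03
tool_pos: [0.6196, 0.0353, 0.2159]
eef_rot: [0.706, 0.709, 0.006, 0.003]
contact_force: [2.5, 0.3, -4.8]
opening: 0.611
finger_force: 40.0
clock: 26.45
tool_pos: [0.4493, -0.0849, 0.2119]
eef_rot: [0.707, 0.707, -0.0, -0.0]
contact_force: [0.7, -0.6, -5.2]
opening: 0.607
finger_force: 40.0
clock: 26.87
tool_pos: [0.412, -0.1101, 0.1239]
eef_rot: [0.707, 0.707, -0.002, -0.003]
contact_force: [-0.7, 0.1, -5.2]
opening: 0.609
finger_force: 40.0
clock: 27.03
tool_pos: [0.4149, -0.1104, 0.1278]
eef_rot: [0.707, 0.707, 0.0, 0.0]
contact_force: [0.2, -0.1, -4.7]
opening: 0.61
finger_force: 40.0
pos [ 0.4149 -0.1104  0.1278] yaw 0.0 tool z [ 0.001 -0.    -1.   ] F [ 0.2 -0.1 -4.7] q7 0.13
units dx dy dz [-0.004 -0.    -0.255] wz -0.0
```

```bash
python3 -m jog '[{"wx":0,"wy":0,"wz":0,"dx":-0.006,"dy":0,"dz":-0.08,"hand":1},{"wx":0,"wy":0,"wz":0,"dx":0,"dy":0,"dz":-0.06,"hand":1},{"wx":0,"wy":0,"wz":0,"dx":0,"dy":0,"dz":-0.06,"hand":1},{"wx":0,"wy":0,"wz":0,"dx":0,"dy":0,"dz":-0.03,"hand":1},{"wx":0,"wy":0,"wz":0,"dx":0,"dy":0,"dz":0,"hand":1}]'
python3 -m jog '[{"wx":0,"wy":0,"wz":0,"dx":0,"dy":0,"dz":-0.008,"hand":1},{"wx":0,"wy":0,"wz":0,"dx":0,"dy":0,"dz":0,"hand":1},{"wx":0,"wy":0,"wz":0,"dx":0,"dy":0,"dz":0,"hand":1}]'
python3 d.py CY 0.0641
```

```text
clock: 27.45
tool_pos: [0.4135, -0.1103, 0.0696]
eef_rot: [0.707, 0.707, 0.0, 0.0]
contact_force: [-0.6, -0.9, -5.2]
opening: 0.605
finger_force: 40.0
clock: 27.7
tool_pos: [0.4134, -0.1106, 0.0683]
eef_rot: [0.707, 0.707, 0.0, 0.001]
contact_force: [-0.4, 0.7, -4.2]
opening: 0.611
finger_force: 40.0
pos [ 0.4134 -0.1106  0.0683] yaw 0.0 tool z [ 0.002 -0.    -1.   ] F [-0.4  0.7 -4.2] q7 0.12
units dx dy dz [ 0.002  0.    -0.017] wz -0.0
```

```bash
python3 -m jog '[{"wx":0,"wy":0,"wz":0,"dx":0,"dy":0,"dz":-0.01,"hand":1},{"wx":0,"wy":0,"wz":0,"dx":0,"dy":0,"dz":-0.008,"hand":1},{"wx":0,"wy":0,"wz":0,"dx":0,"dy":0,"dz":0,"hand":1},{"wx":0,"wy":0,"wz":0,"dx":0,"dy":0,"dz":0,"hand":1}]'
python3 d.py CY 0.0641
```

```text
clock: 28.03
tool_pos: [0.4133, -0.1106, 0.0639]
eef_rot: [0.707, 0.707, 0.001, 0.001]
contact_force: [1.1, 0.2, 8.5]
opening: 0.611
finger_force: 40.0
pos [ 0.4133 -0.1106  0.0639] yaw 0.0 tool z [ 0.002 -0.    -1.   ] F [1.1 0.2 8.5] q7 0.11
units dx dy dz [0.002 0.    0.001] wz -0.0
```

```bash
python3 -m jog '[{"wx":0,"wy":0,"wz":0,"dx":0,"dy":0,"dz":0,"hand":0},{"wx":0,"wy":0,"wz":0,"dx":0,"dy":0,"dz":0,"hand":0},{"wx":0,"wy":0,"wz":0,"dx":0,"dy":0,"dz":0,"hand":0},{"wx":0,"wy":0,"wz":0,"dx":0,"dy":0,"dz":0,"hand":0},{"wx":0,"wy":0,"wz":0,"dx":0,"dy":0,"dz":0,"hand":0}]'
python3 -m jog '[{"wx":0,"wy":0,"wz":0,"dx":0,"dy":0,"dz":0.04,"hand":0},{"wx":0,"wy":0,"wz":0,"dx":0,"dy":0,"dz":0.14,"hand":0},{"wx":0,"wy":0,"wz":0,"dx":0,"dy":0,"dz":0.16,"hand":0},{"wx":0,"wy":0,"wz":0,"dx":0,"dy":0,"dz":0.12,"hand":0},{"wx":0,"wy":0,"wz":0,"dx":0.076,"dy":-0.032,"dz":0.04,"hand":0}]'
python3 -m jog '[{"wx":0,"wy":0,"wz":0,"dx":0.14,"dy":-0.056,"dz":0,"hand":0},{"wx":0,"wy":0,"wz":0,"dx":0.14,"dy":-0.056,"dz":0,"hand":0},{"wx":0,"wy":0,"wz":0,"dx":0.14,"dy":-0.056,"dz":0,"hand":0},{"wx":0,"wy":0,"wz":0,"dx":0.14,"dy":-0.056,"dz":0,"hand":0},{"wx":0,"wy":0,"wz":0,"dx":0.14,"dy":-0.056,"dz":0,"hand":0}]'
python3 -m jog '[{"wx":0,"wy":0,"wz":0,"dx":0,"dy":0,"dz":-0.14,"hand":0},{"wx":0,"wy":0,"wz":0,"dx":0,"dy":0,"dz":-0.14,"hand":0},{"wx":0,"wy":0,"wz":0,"dx":0,"dy":0,"dz":-0.08,"hand":0},{"wx":0,"wy":0,"wz":0,"dx":0,"dy":0,"dz":0,"hand":0},{"wx":0,"wy":0,"wz":0,"dx":0,"dy":0,"dz":0,"hand":0}]'
python3 d.py M 0.0459
```

```text
clock: 28.45
tool_pos: [0.4127, -0.1105, 0.063]
eef_rot: [0.707, 0.707, 0.0, 0.0]
contact_force: [-0.8, 0.1, 0.1]
opening: 0.968
finger_force: 0.0
clock: 28.87
tool_pos: [0.429, -0.1177, 0.1913]
eef_rot: [0.707, 0.707, -0.0, -0.0]
contact_force: [0.3, -0.4, -0.9]
opening: 1.002
finger_force: 0.0
clock: 29.28
tool_pos: [0.6078, -0.1891, 0.188]
eef_rot: [0.707, 0.707, -0.0, -0.0]
contact_force: [1.0, 0.5, -0.1]
opening: 0.998
finger_force: 0.0
clock: 29.7
tool_pos: [0.6058, -0.1882, 0.097]
eef_rot: [0.707, 0.707, -0.001, -0.001]
contact_force: [0.1, 0.7, -0.0]
opening: 1.0
finger_force: 0.0
pos [ 0.6058 -0.1882  0.097 ] yaw 0.0 tool z [-0.003  0.001 -1.   ] F [ 0.1  0.7 -0. ] q7 0.19
units dx dy dz [ 0.007 -0.002 -0.204] wz -0.0
```

```bash
python3 -m jog '[{"wx":0,"wy":0,"wz":0,"dx":0.002,"dy":0,"dz":-0.12,"hand":0},{"wx":0,"wy":0,"wz":0,"dx":0,"dy":0,"dz":-0.084,"hand":0},{"wx":0,"wy":0,"wz":0,"dx":0,"dy":0,"dz":0,"hand":0},{"wx":0,"wy":0,"wz":0,"dx":0,"dy":0,"dz":0,"hand":0.2},{"wx":0,"wy":0,"wz":0,"dx":0,"dy":0,"dz":0,"hand":0.3}]'
python3 -m jog '[{"wx":0,"wy":0,"wz":0,"dx":0,"dy":0,"dz":0,"hand":1},{"wx":0,"wy":0,"wz":0,"dx":0,"dy":0,"dz":0,"hand":1},{"wx":0,"wy":0,"wz":0,"dx":0,"dy":0,"dz":0,"hand":1},{"wx":0,"wy":0,"wz":0,"dx":0,"dy":0,"dz":0,"hand":1},{"wx":0,"wy":0,"wz":0,"dx":0,"dy":0,"dz":0,"hand":1}]' 40
python3 d.py R 0.215
```

```text
clock: 30.12
tool_pos: [0.6088, -0.1889, 0.0493]
eef_rot: [0.707, 0.707, 0.001, 0.002]
contact_force: [-0.4, -0.8, 0.6]
opening: 0.874
finger_force: 0.0
clock: 30.53
tool_pos: [0.6078, -0.1886, 0.0481]
eef_rot: [0.707, 0.707, 0.0, 0.001]
contact_force: [-1.0, 0.0, 7.3]
opening: 0.61
finger_force: 39.9
pos [ 0.6078 -0.1886  0.0481] yaw -0.0 tool z [ 0.001 -0.    -1.   ] F [-1.   0.   7.3] q7 0.19
units dx dy dz [0.104 0.933 0.668] wz 0.0
```

```bash
python3 -m jog '[{"wx":0,"wy":0,"wz":0,"dx":0,"dy":0,"dz":0.06,"hand":1},{"wx":0,"wy":0,"wz":0,"dx":0,"dy":0,"dz":0.12,"hand":1},{"wx":0,"wy":0,"wz":0,"dx":0,"dy":0,"dz":0.16,"hand":1},{"wx":0,"wy":0,"wz":0,"dx":0,"dy":0,"dz":0.16,"hand":1},{"wx":0,"wy":0,"wz":0,"dx":0.013,"dy":0.06,"dz":0.12,"hand":1}]' 40
python3 -m jog '[{"wx":0,"wy":0,"wz":0,"dx":0.013,"dy":0.12,"dz":0,"hand":1},{"wx":0,"wy":0,"wz":0,"dx":0.013,"dy":0.15,"dz":0,"hand":1},{"wx":0,"wy":0,"wz":0,"dx":0.013,"dy":0.15,"dz":0,"hand":1},{"wx":0,"wy":0,"wz":0,"dx":0.013,"dy":0.15,"dz":0,"hand":1},{"wx":0,"wy":0,"wz":0,"dx":0.013,"dy":0.15,"dz":0,"hand":1}]'
python3 -m jog '[{"wx":0,"wy":0,"wz":0,"dx":0.013,"dy":0.1,"dz":0,"hand":1},{"wx":0,"wy":0,"wz":0,"dx":0.013,"dy":0.053,"dz":0,"hand":1},{"wx":0,"wy":0,"wz":0,"dx":0,"dy":0,"dz":-0.08,"hand":1},{"wx":0,"wy":0,"wz":0,"dx":0,"dy":0,"dz":-0.08,"hand":1},{"wx":0,"wy":0,"wz":0,"dx":0,"dy":0,"dz":0,"hand":1}]'
python3 -m jog '[{"wx":0,"wy":0,"wz":0,"dx":0,"dy":0,"dz":0,"hand":1},{"wx":0,"wy":0,"wz":0,"dx":0,"dy":0,"dz":0,"hand":1}]'
python3 d.py R 0.1001
```

```text
clock: 30.95
tool_pos: [0.6091, -0.1783, 0.2042]
eef_rot: [0.709, 0.705, -0.002, 0.001]
contact_force: [0.8, -2.8, -6.0]
opening: 0.602
finger_force: 39.9
clock: 31.37
tool_pos: [0.6254, 0.0083, 0.2009]
eef_rot: [0.707, 0.707, -0.001, -0.001]
contact_force: [1.1, -0.9, -5.3]
opening: 0.613
finger_force: 39.9
clock: 31.78
tool_pos: [0.6295, 0.0437, 0.1575]
eef_rot: [0.707, 0.707, -0.004, -0.003]
contact_force: [-0.9, 0.1, -6.1]
opening: 0.609
finger_force: 39.9
clock: 31.95
tool_pos: [0.6336, 0.0437, 0.1624]
eef_rot: [0.708, 0.707, -0.0, 0.0]
contact_force: [0.4, -0.3, -4.2]
opening: 0.607
finger_force: 39.9
pos [0.6336 0.0437 0.1624] yaw -0.001 tool z [ 0.    -0.001 -1.   ] F [ 0.4 -0.3 -4.2] q7 -0.14
units dx dy dz [ 0.001  0.004 -0.249] wz 0.001
```

```bash
python3 -m jog '[{"wx":0,"wy":0,"wz":0,"dx":0.001,"dy":0.004,"dz":-0.08,"hand":1},{"wx":0,"wy":0,"wz":0,"dx":0,"dy":0,"dz":-0.06,"hand":1},{"wx":0,"wy":0,"wz":0,"dx":0,"dy":0,"dz":-0.06,"hand":1},{"wx":0,"wy":0,"wz":0,"dx":0,"dy":0,"dz":-0.03,"hand":1},{"wx":0,"wy":0,"wz":0,"dx":0,"dy":0,"dz":0,"hand":1}]'
python3 -m jog '[{"wx":0,"wy":0,"wz":0,"dx":0,"dy":0,"dz":-0.004,"hand":1},{"wx":0,"wy":0,"wz":0,"dx":0,"dy":0,"dz":0,"hand":1},{"wx":0,"wy":0,"wz":0,"dx":0,"dy":0,"dz":0,"hand":1}]'
python3 d.py R 0.1001
```

```text
clock: 32.37
tool_pos: [0.633, 0.0453, 0.1038]
eef_rot: [0.707, 0.707, -0.001, -0.0]
contact_force: [-1.4, 0.1, -5.3]
opening: 0.606
finger_force: 39.9
clock: 32.62
tool_pos: [0.6344, 0.0458, 0.1047]
eef_rot: [0.707, 0.707, 0.001, 0.001]
contact_force: [-1.0, 0.7, -4.7]
opening: 0.611
finger_force: 39.9
pos [0.6344 0.0458 0.1047] yaw -0.0 tool z [ 0.002  0.    -1.   ] F [-1.   0.7 -4.7] q7 -0.14
units dx dy dz [-0.003 -0.004 -0.019] wz 0.0
```

```bash
python3 -m jog '[{"wx":0,"wy":0,"wz":0,"dx":-0.002,"dy":-0.004,"dz":-0.01,"hand":1},{"wx":0,"wy":0,"wz":0,"dx":0,"dy":0,"dz":-0.009,"hand":1},{"wx":0,"wy":0,"wz":0,"dx":0,"dy":0,"dz":0,"hand":1},{"wx":0,"wy":0,"wz":0,"dx":0,"dy":0,"dz":0,"hand":1}]'
python3 d.py R 0.1001
```

```text
clock: 32.95
tool_pos: [0.6336, 0.0446, 0.1001]
eef_rot: [0.707, 0.707, 0.001, 0.001]
contact_force: [-1.7, -0.2, 6.0]
opening: 0.61
finger_force: 39.9
pos [0.6336 0.0446 0.1001] yaw -0.0 tool z [ 0.002 -0.    -1.   ] F [-1.7 -0.2  6. ] q7 -0.14
units dx dy dz [0.001 0.001 0.   ] wz 0.0
```

Seated. Release, rise, back out of the cameras' view, and check.

```bash
python3 -m jog '[{"wx":0,"wy":0,"wz":0,"dx":0,"dy":0,"dz":0,"hand":0},{"wx":0,"wy":0,"wz":0,"dx":0,"dy":0,"dz":0,"hand":0},{"wx":0,"wy":0,"wz":0,"dx":0,"dy":0,"dz":0,"hand":0},{"wx":0,"wy":0,"wz":0,"dx":0,"dy":0,"dz":0,"hand":0},{"wx":0,"wy":0,"wz":0,"dx":0,"dy":0,"dz":0,"hand":0}]'
python3 -m jog '[{"wx":0,"wy":0,"wz":0,"dx":0,"dy":0,"dz":0.04,"hand":0},{"wx":0,"wy":0,"wz":0,"dx":0,"dy":0,"dz":0.14,"hand":0},{"wx":0,"wy":0,"wz":0,"dx":0,"dy":0,"dz":0.16,"hand":0},{"wx":0,"wy":0,"wz":0,"dx":0,"dy":0,"dz":0.16,"hand":0},{"wx":0,"wy":0,"wz":0,"dx":-0.03,"dy":0.14,"dz":0,"hand":0}]'
python3 -m jog '[{"wx":0,"wy":0,"wz":0.06,"dx":-0.08,"dy":0.13,"dz":0,"hand":0},{"wx":0,"wy":0,"wz":0.06,"dx":-0.08,"dy":0.13,"dz":0,"hand":0},{"wx":0,"wy":0,"wz":0.06,"dx":-0.08,"dy":0.13,"dz":0,"hand":0},{"wx":0,"wy":0,"wz":0.06,"dx":-0.08,"dy":0.13,"dz":0,"hand":0},{"wx":0,"wy":0,"wz":0.06,"dx":-0.08,"dy":0.13,"dz":0,"hand":0}]'
python3 -m jog '[{"wx":0,"wy":0,"wz":0.06,"dx":-0.08,"dy":0.13,"dz":0,"hand":0},{"wx":0,"wy":0,"wz":0.06,"dx":-0.08,"dy":0.13,"dz":0,"hand":0},{"wx":0,"wy":0,"wz":0.06,"dx":-0.08,"dy":0.13,"dz":0,"hand":0},{"wx":0,"wy":0,"wz":0.06,"dx":-0.08,"dy":0.13,"dz":0,"hand":0},{"wx":0,"wy":0,"wz":0.02,"dx":-0.08,"dy":0.13,"dz":0,"hand":0}]'
python3 -m jog '[{"wx":0,"wy":0,"wz":0,"dx":-0.1,"dy":0.12,"dz":0,"hand":0},{"wx":0,"wy":0,"wz":0,"dx":-0.1,"dy":0.12,"dz":0,"hand":0},{"wx":0,"wy":0,"wz":0,"dx":-0.1,"dy":0.12,"dz":0,"hand":0},{"wx":0,"wy":0,"wz":0,"dx":0,"dy":0,"dz":0,"hand":0},{"wx":0,"wy":0,"wz":0,"dx":0,"dy":0,"dz":0,"hand":0}]'
cat > v.py <<'E'
from h import *
im={n:r.snapshot(n) for n in CAM};np.savez('im0.npz',**im)
a=cv2.cvtColor(im["scene"],4)[120:360,120:460];cv2.imwrite("pics/e2.png",cv2.resize(a,(800,565)))
a=cv2.cvtColor(im["top"],4)[130:300,150:440];cv2.imwrite("pics/e1.png",cv2.resize(a,(800,469)))
E
python3 v.py
sed -e 's/"full_yellow":(.*),"flat_yellow":(.*),"full_blue":(.*),"flat_blue":(.*)}/"full_yellow":(.6338,.0447,0,.054,.08,.13),"flat_yellow":(.4139,-.1105,0,.054,.08,.096),"full_blue":(.4312,.1975,-.02,.04,.062,.11),"flat_blue":(.6065,.2868,.19,.04,.062,.092)}/' g.py > g2.py; python3 g2.py
```

```text
clock: 33.37
tool_pos: [0.6331, 0.0449, 0.0986]
eef_rot: [0.707, 0.707, 0.0, 0.0]
contact_force: [-0.0, 0.7, -0.0]
opening: 0.96
finger_force: 0.0
clock: 33.78
tool_pos: [0.6324, 0.0703, 0.233]
eef_rot: [0.712, 0.702, 0.004, 0.008]
contact_force: [1.9, -0.9, 0.5]
opening: 1.001
finger_force: 0.0
clock: 34.2
tool_pos: [0.5246, 0.2437, 0.2247]
eef_rot: [0.464, 0.886, 0.0, 0.0]
contact_force: [0.8, 1.3, -0.4]
opening: 1.001
finger_force: 0.0
clock: 34.62
tool_pos: [0.4247, 0.4061, 0.2246]
eef_rot: [0.221, 0.975, 0.0, 0.0]
contact_force: [0.2, 0.4, 0.0]
opening: 1.0
finger_force: 0.0
clock: 35.03
tool_pos: [0.3477, 0.4974, 0.2244]
eef_rot: [0.221, 0.975, 0.001, -0.0]
contact_force: [0.4, -0.7, 0.4]
opening: 0.998
finger_force: 0.0
full_yellow top 395 ctr@z [0.6338 0.0455] ext [0.0354 0.0586] major dir [0.027 1.   ]
full_yellow scene 262 ctr@z [0.6351 0.0451] ext [0.0344 0.0583] major dir [0.006 1.   ]
   tri [0.6343 0.045  0.1302] res px [ 0.21 -0.24 -0.29  0.06]
flat_yellow top 98 ctr@z [ 0.4146 -0.1317] ext [0.0149 0.033 ] major dir [-1.    -0.021]
flat_yellow scene 137 ctr@z [ 0.4141 -0.1327] ext [0.014  0.0347] major dir [-1.    -0.004]
   tri [ 0.4148 -0.132   0.0947] res px [ 0.04 -0.05 -0.04  0.01]
full_blue top 19 ctr@z [0.4317 0.1972] ext [0.0112 0.0426] major dir [0.054 0.999]
full_blue scene 97 ctr@z [0.4317 0.1963] ext [0.0194 0.0397] major dir [0.007 1.   ]
   tri [0.4319 0.1971 0.1093] res px [ 0.06 -0.11 -0.11  0.02]
flat_blue top 31 ctr@z [0.6091 0.2728] ext [0.0092 0.0187] major dir [-0.97  -0.243]
flat_blue scene 23 ctr@z [0.6096 0.2724] ext [0.0108 0.0221] major dir [-0.971 -0.241]
   tri [0.6094 0.2727 0.0919] res px [ 0.07 -0.1  -0.12  0.02]
```

View pics/e2.png

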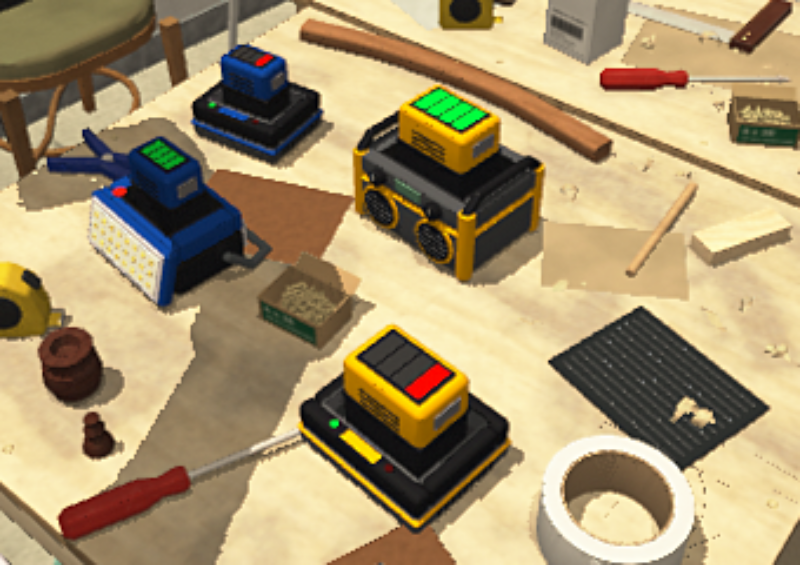

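View pics/e1.png

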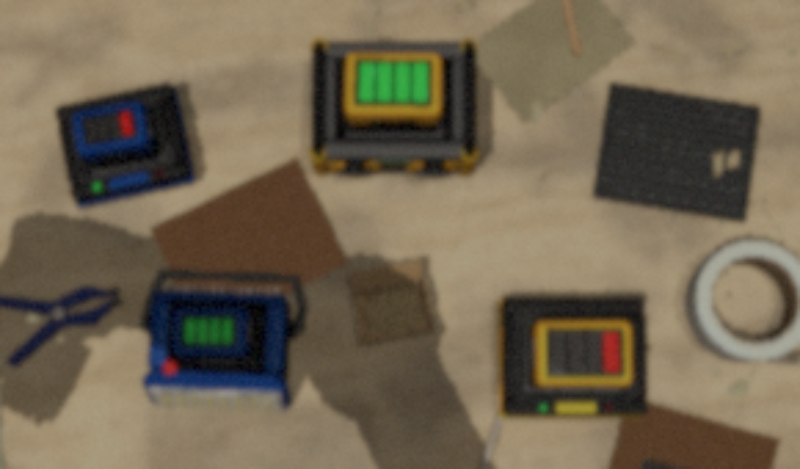

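All four packs sit at their original bay poses within about 1 mm and at the right heights. The carton hasn't moved and the arm is clear, so I'm handing in.

```bash
python3 -c "
from plant import r
print(r.finish_job())"
```

```text
the job is handed in; nothing more can be done
None
```

I swapped all four packs and handed the job in at about 35 s. The final pictures show each pack upright at its bay's centre and height to within about 2 mm, with the carton of screws where it started. The hand-in returned no verdict.

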